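# Set out the hexagonal spice tins on the cooking tray

## Robot

A 7-joint arm with a two-finger parallel gripper is mounted at the origin on the work surface. World frame = base frame: x ahead of the robot, y to its left, z up, the work surface at z = 0. Lengths are in mm, angles in rad, forces in N, time in s.
With the tool pointing down it reaches from about 425 to 875 mm from the base axis. Payload 8.4 kg.
Tool frame: the origin (TCP) lies midway between the tips of the shut fingers; the grasp point (between the pads) lies 19 mm behind it; z points along the fingers, y is the direction in which the jaws open and shut (so a half turn about z gives the same grasp; the last joint's range is limited). The gripper opens to 87 mm and grips with 3 to 60 N. Pads are 19 mm wide; open, the fingers measure 117 mm over their backs; the gripper's body (75 mm by 190 mm) begins 51 mm behind the grasp point.
Start: joints at [1.069, 0.333, 0.04, 1.465, -0.013, 1.343, -0.059], TCP at [254.773, -597.959, 222.546] pointing down, gripper open.
Joint ranges: [-2.58, 2.58], [-0.38, 2.09], [-1.3, 1.39], [0.25, 2.4], [-1.5, 4.64], [0.08, 2.09], [-2.65, 2.65]. Speed limits (rad/s): [2.22, 2.22, 2.79, 2.79, 3.14, 3.14, 3.14].

## Interface

Orientations are given as a unit quaternion [w, x, y, z].
In Python, from plant import manip gives the robot as it stands.
- The arm moves only by the tool step_arm, never from a script. Its argument "steps" is a list of rows, each a list of 7 numbers: the turn, a rotation vector about the tool's x, y, z in degrees, then the shift along the tool's x, y, z in mm, then the opening, from 0 (shut) to 1 (fully open). In form: [[wx, wy, wz, dx, dy, dz, grip], ...]. A call has 1 to 5 rows; each row shifts and turns the commanded pose from where the row before left it, along the tool's axes as they then stand; what a row does not reach is not made up. A row lasts 1/10 s, in which the tool goes at most 50 mm and 8.59 degrees, less where a joint would pass 70% of its speed; a pose out of reach is approached as far as the arm can. A call with a gripper value outside its range is refused whole. The fingers move at their own pace and stop on an object; "squeeze" is the grip in N (left out, the last holds). Time passes only in rows, so rows that do not move let the fingers close. It gives the time, the measured TCP pose, the force and the opening at its end, in the units of the state.
- manip.get_state(): the state, without advancing time (a new reading comes with each control period).
- manip.snapshot(name): name is "side" or "top" or "wrist"; returns (picture, depth): 400x640x3 uint8, red, green, blue; 400x640 float32, mm along the optical axis (not along the pixel's ray), 0 where there is no reading.
- manip.camera_model(name): a dict with "fx", "fy", "cx", "cy" (pixels), "rvec" (rotation vector, rad) and "tvec" (3), from world to camera coordinates, as OpenCV has them. Camera axes: x right, y down, z forward; pixel columns grow to the right and rows downward; lengths in mm; the calibration is good to about 2 mm. A picture is of the moment at which its call begins: read the wrist's pose just before it. camera_model takes no time and is no camera call; for the wrist camera it gives the pose at the moment of the call.
- manip.hand_in(): hands the job in, once; it reports no verdict.
The state is a dict: "time_s": time; "joints": joint angles; "dq": joint speeds; "joint_torque": joint torques, N m; "ee_pos": TCP position; "eef_rot": TCP orientation; "force": force on the tool from outside, world axes, zero at the start; "wrist_torque": the same for the moment, N m; "width": finger opening in mm.
Only numpy, scipy, OpenCV 4.12 (cv2) and the standard library are available. Lean on these libraries where they do the work, as an engineer would, in place of code of your own. Each camera call takes 0.05 s, during which the arm holds its last target.

## Task

Gather the three hexagonal spice tins into the wide compartment of the wooden tray: standing upright in one straight row along the middle of it, flat sides touching, in order of height with the lowest nearest the tray's loop handle and the tallest at the other end. Lay the wooden scoop lengthwise, flat on the floor of the narrow compartment, about halfway along. The round tin and the square tin do not belong: leave them where they stand.

Things in the scene. Friction and masses are not known exactly. Their poses are not given: they have to be found in the camera images.
- hex_tall: the tallest of three lidded steel hexagonal spice tins: upright hexagonal prism 50 mm high, 48 mm across flats (55 across corners, each side 28 wide), about 0.1 kg. Origin: centre of its underside; z up. x points square out of one flat side, so flat sides face 0, 60, 120, 180, 240, 300 degrees from x about z. Turned at random.
- hex_mid: the middle-height of three lidded steel hexagonal spice tins: upright hexagonal prism 38 mm high, 48 mm across flats (55 across corners, each side 28 wide), about 0.1 kg. Origin: centre of its underside; z up. x points square out of one flat side, so flat sides face 0, 60, 120, 180, 240, 300 degrees from x about z. Turned at random.
- hex_low: the lowest of three lidded steel hexagonal spice tins: upright hexagonal prism 26 mm high, 48 mm across flats (55 across corners, each side 28 wide), about 0.1 kg. Origin: centre of its underside; z up. x points square out of one flat side, so flat sides face 0, 60, 120, 180, 240, 300 degrees from x about z. Turned at random.
- scoop: small pale wooden scoop lying flat, 123 mm long, 0.04 kg. Origin: middle of its length, on its underside; z up, x along it towards the bowl. Straight handle 14 mm wide, 18 mm high from the underside, from x = -61 to +27 mm; then an open round bowl 38 mm across, 22 mm high, centred at x = +42 mm. Balances near x = +4 mm.
- tray: fixed shallow wooden tray, 202 (x) by 197 mm (y), left or right, turned any way; floor 6 mm thick, rim 6 mm thick and 16 mm above the counter. A loop handle 90 mm wide sticks out 53 mm at its +x end only. A 5 mm divider along x, as high as the rim, parts the wide compartment (inside 190 by 116 mm, -y side) from the narrow one (190 by 64, +y side). Origin: centre of its underside; z up.
- wide_bay (a point): centre of the floor of the tray's wide compartment, on the floor's upper face; axes as the tray's (x towards the end with the loop handle). In the tray's frame it lies at x 0, y -34.5 mm, z 6 mm.
- narrow_bay (a point): centre of the floor of the tray's narrow compartment, on the floor's upper face; axes as the tray's. In the tray's frame it lies at x 0, y +60.5 mm, z 6 mm.
- tin_round: a look-alike that stays where it is: a round steel tin of the same finish, 50 mm in diameter, 38 mm high. Origin: centre of its underside.
- tin_square: a look-alike that stays where it is: a square steel tin of the same finish, 46 by 46 mm, 38 mm high. Origin: centre of its underside; x and y square to its sides.

How it is judged (in metres and radians):
At the end, for the whole second after the job is handed in: Hex tins upright in a row along the wide bay, within 15 mm of its middle line, neighbours' centres under 53 mm apart, flats square within 0.17 rad, lowest at handle end, tallest at far end; scoop flat in narrow bay, within 35 mm of its middle; round and square tins moved under 15 mm; all at rest (y of hex_tall in the frame of wide_bay between -0.015 and 0.015 m and z of hex_tall in the frame of wide_bay between -0.004 and 0.004 m and angle between each of hex_tall, hex_mid, hex_low, scoop's own z axis and vertical below 0.1 rad and linear speed of each of hex_tall, hex_mid, hex_low, scoop below 0.02 m/s and (angle between the x axis of hex_tall and the x axis of tray, either way round below 0.17 rad or angle between the x axis of hex_tall and the x axis of tray, either way round between 0.8772 and 1.2172 rad) and y of hex_mid in the frame of wide_bay between -0.015 and 0.015 m and z of hex_mid in the frame of wide_bay between -0.004 and 0.004 m and (angle between the x axis of hex_mid and the x axis of tray, either way round below 0.17 rad or angle between the x axis of hex_mid and the x axis of tray, either way round between 0.8772 and 1.2172 rad) and y of hex_low in the frame of wide_bay between -0.015 and 0.015 m and z of hex_low in the frame of wide_bay between -0.004 and 0.004 m and (angle between the x axis of hex_low and the x axis of tray, either way round below 0.17 rad or angle between the x axis of hex_low and the x axis of tray, either way round between 0.8772 and 1.2172 rad) and x of hex_low in the frame of wide_bay above 0.02 m and x of hex_tall in the frame of wide_bay below -0.02 m and horizontal distance between hex_low and hex_mid below 0.053 m and horizontal distance between hex_mid and hex_tall below 0.053 m and horizontal distance between hex_low and hex_tall above 0.091 m and x of scoop in the frame of narrow_bay between -0.035 and 0.035 m and y of scoop in the frame of narrow_bay between -0.02 and 0.02 m and z of scoop in the frame of narrow_bay between -0.004 and 0.004 m and angle between the x axis of scoop and the x axis of tray, either way round below 0.25 rad and distance of each of tin_round, tin_square from where it was at the start of the episode below 0.015 m); the robot touches nothing.
It fails at once if the round tin, which does not belong, is moved by more than 15 mm (distance of tin_round from where it was at the start of the episode above 0.015 m).
It fails at once if the square tin, which does not belong, is moved by more than 15 mm (distance of tin_square from where it was at the start of the episode above 0.015 m).
It also fails if it takes over 96 s, if anything falls off the work surface, if the arm or the gripper's body presses on something with over 40 N, if the wrist force passes 120 N, or if a joint passes its speed limit or range.

## Working session

There is one attempt and no reset: what is moved stays moved. The work goes in short steps, Python scripts to look and compute and a tool call to move; the robot and the scene stay as the last step left them, time stands still between calls to the robot, and variables do not carry over. Pictures are saved under pics/ and viewed, and the job is handed in when it is done.

Besides the shell and the picture viewer there is one more tool, called after "Call:" in YAML: its name, and indented under it one key for each argument. step_arm: Moves the arm, as the interface text tells. Its arguments: {"type":"object","properties":{"steps":{"type":"array"},"squeeze":{"type":"number"}},"required":["steps"]}

```bash
ls; mkdir -p pics
python3 - <<'E'
from plant import manip
import cv2,numpy as np
print(manip.get_state())
for n in ["side","top","wrist"]:
    m=manip.camera_model(n); print(n,m)
    p,d=manip.snapshot(n); cv2.imwrite(f"pics/{n}0.png",p[:,:,::-1]); np.save(f"pics/{n}0d.npy",d)
E
```

```text
pics
{'time_s': 0.0, 'joints': array([ 1.06881518,  0.33391382,  0.03989384,  1.4662693 , -0.01342311,
        1.34329666, -0.05852147]), 'dq': array([ 9.20718407e-04, -1.28447147e-03,  1.05894797e-03,  8.58873683e-04,
       -4.26363892e-05, -1.09694689e-03,  5.47612647e-04]), 'joint_torque': array([-3.05428366e-04, -6.56366444e+01,  1.33485395e+00, -4.03806567e+01,
       -5.99381444e-02,  4.47915425e-02,  1.49438024e-04]), 'ee_pos': array([ 254.57131445, -597.56546207,  221.65862531]), 'eef_rot': array([-7.83254106e-04,  9.79795329e-01,  2.00001142e-01, -2.08024847e-04]), 'force': array([ 0.10996424, -0.5159297 , -0.23788261]), 'wrist_torque': array([-0.00331633, -0.02152932, -0.04137404]), 'width': 87.11125687433486}
side {'fx': 472.2937865975061, 'fy': 472.2937865975061, 'cx': 311.7032271643289, 'cy': 204.62998859362523, 'rvec': array([ 0.91045282, -2.36717854,  1.19691013]), 'tvec': array([418.21092796, 245.59497262, 822.75842979])}
top {'fx': 361.493956247674, 'fy': 361.493956247674, 'cx': 316.32827463032646, 'cy': 195.74283248906258, 'rvec': array([ 2.08984709, -2.14410777,  0.21513553]), 'tvec': array([ 17.04894506, 566.53803521, 915.7920128 ])}
wrist {'fx': 302.9969338742701, 'fy': 302.9969338742701, 'cx': 315.2959563241309, 'cy': 204.1894524621844, 'rvec': array([-2.43904102,  1.60983835,  0.20861598]), 'tvec': array([-647.89625275,  -31.99378423,  389.87039338])}
```

View pics/top0.png

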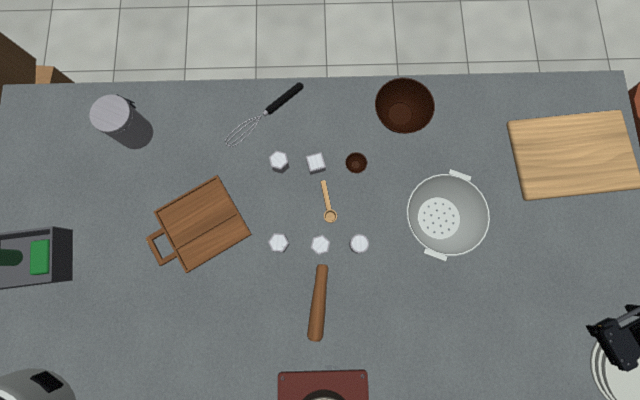

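View pics/side0.png

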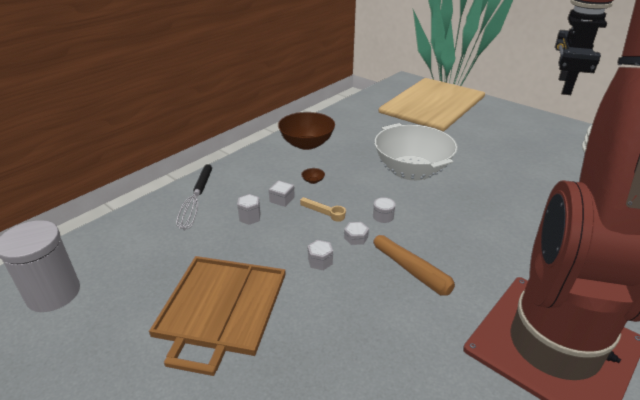

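View pics/wrist0.png

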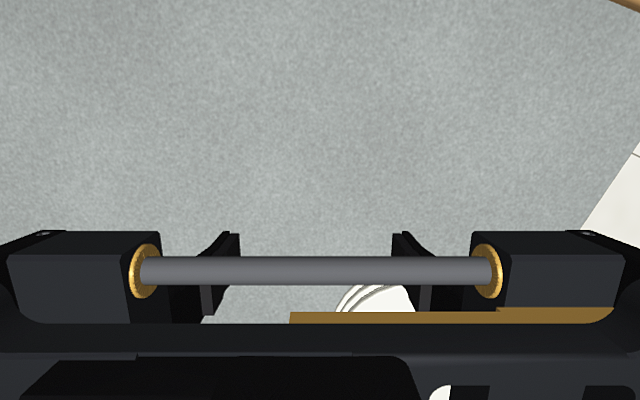

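The top view shows hex tins at about (279,161), (278,243) and (320,245), the round tin at (360,244), the square tin at (316,162), the scoop at (327,200), and the tray near (203,223) with its loop at (160,247). Next I'll measure them.

```bash
cat > h.py <<'E'
import cv2,numpy as np
from scipy.spatial.transform import Rotation as R
def RT(m): return cv2.Rodrigues(np.array(m["rvec"]))[0],np.array(m["tvec"])
def ray(m,u,v):
    r,t=RT(m); d=np.array([(u-m["cx"])/m["fx"],(v-m["cy"])/m["fy"],1.]); return -r.T@t, r.T@d
def atz(m,u,v,z):
    c,d=ray(m,u,v); return c+d*(z-c[2])/d[2]
def cloud(m,D):
    v,u=np.mgrid[:D.shape[0],:D.shape[1]]
    r,t=RT(m); P=np.stack([(u-m["cx"])/m["fx"]*D,(v-m["cy"])/m["fy"]*D,D],-1)
    return (P-t)@r   # world
def proj(m,p):
    r,t=RT(m); q=r@np.array(p,float)+t; return q[0]/q[2]*m["fx"]+m["cx"],q[1]/q[2]*m["fy"]+m["cy"]
E
python3 - <<'E'
from plant import manip
from h import *
for n in["top","side"]:
    m=manip.camera_model(n); D=np.load(f"pics/{n}0d.npy"); W=cloud(m,D)
    mask=((W[...,2]>8)&(W[...,2]<80)&(D>0)).astype(np.uint8)
    k,l,s,c=cv2.connectedComponentsWithStats(mask)
    print(n)
    for i in range(1,k):
        if s[i,4]<25: continue
        P=W[l==i]; zt=np.percentile(P[:,2],90); T=P[P[:,2]>zt-5]
        if 300<P[:,0].mean()<900 : print(i,s[i],c[i].round(),"zmax %.0f"%zt,"top c",((T.max(0)+T.min(0))/2).round(),"ext",np.ptp(T,axis=0).round())
p=cv2.imread("pics/top0.png"); q=cv2.resize(p[130:290,130:400],None,fx=2.96,fy=2.96,interpolation=cv2.INTER_CUBIC); cv2.imwrite("pics/topz.png",q)
p=cv2.imread("pics/side0.png"); q=cv2.resize(p[150:380,140:420],None,fx=2.6,fy=2.6,interpolation=cv2.INTER_CUBIC); cv2.imwrite("pics/sidez.png",q)
E
```

```text
top
1 [ 375   77   60   57 2179] [405. 103.] zmax 63 top c [ 822. -252.   64.] ext [168. 168.  11.]
2 [263  82  41  34 393] [283.  98.] zmax 33 top c [862.  99.  32.] ext [ 92. 103.   8.]
10 [ 507  110  133   91 9540] [573. 155.] zmax 24 top c [ 679. -738.   24.] ext [260. 349.   9.]
11 [115 112  38  37 515] [139. 135.] zmax 73 top c [772. 512.  74.] ext [82. 69. 12.]
15 [225 115  36  32 170] [243. 130.] zmax 49 top c [762. 212.  48.] ext [71. 70. 10.]
20 [269 150  20  23 323] [279. 161.] zmax 53 top c [674. 106.  52.] ext [53. 50.  8.]
21 [306 152  20  22 311] [316. 162.] zmax 41 top c [670.   2.  40.] ext [53. 53.  9.]
22 [345 152  23  21 254] [356. 161.] zmax 23 top c [ 669. -113.   22.] ext [60. 63.  9.]
25 [ 407  169   83   92 3744] [451. 213.] zmax 77 top c [ 507. -338.   76.] ext [238. 214.   8.]
28 [ 146  175  105   98 1447] [191. 230.] zmax 18 top c [509. 330.  18.] ext [268. 285.   9.]
31 [321 180  16  43 229] [327. 201.] zmax 22 top c [561. -31.  22.] ext [117.  39.  10.]
229 [   0  226   72   63 2257] [ 46. 254.] zmax 75 top c [425. 749.  75.] ext [151. 155.  10.]
274 [26
[... 1099 characters left out ...]
8 180  26  24 439] [281. 192.] zmax 39 top c [665.   2.  37.] ext [57. 57.  7.]
20 [237 194  23  28 530] [248. 207.] zmax 51 top c [671. 106.  49.] ext [54. 51.  7.]
21 [300 197  46  23 360] [325. 208.] zmax 21 top c [556. -29.  20.] ext [123.  44.   8.]
22 [373 197  22  23 423] [384. 208.] zmax 39 top c [ 435. -110.   38.] ext [50. 53.  7.]
23 [344 222  25  20 402] [356. 231.] zmax 27 top c [435.  -3.  26.] ext [52. 52.  7.]
25 [307 240  26  28 567] [320. 253.] zmax 39 top c [443. 108.  38.] ext [51. 56.  7.]
27 [  11  256   68   55 1753] [ 50. 288.] zmax 73 top c [753. 530.  74.] ext [53. 97. 12.]
28 [ 149  256  136  118 2842] [212. 321.] zmax 16 top c [505. 332.  15.] ext [269. 289.   8.]
```

View pics/topz.png

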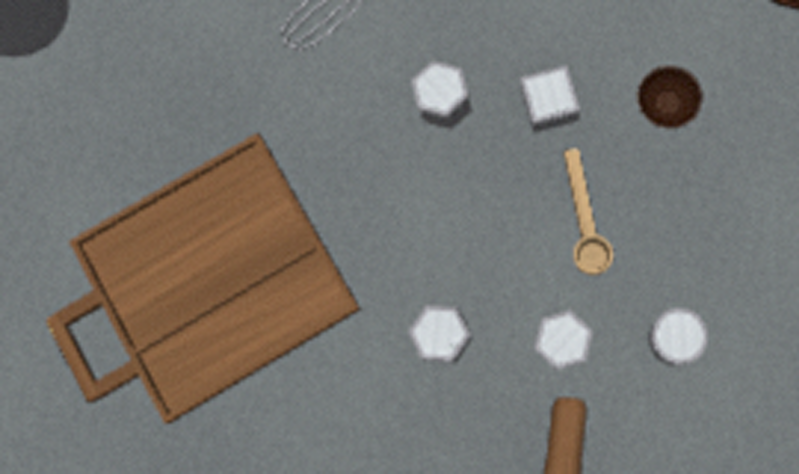

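View pics/sidez.png

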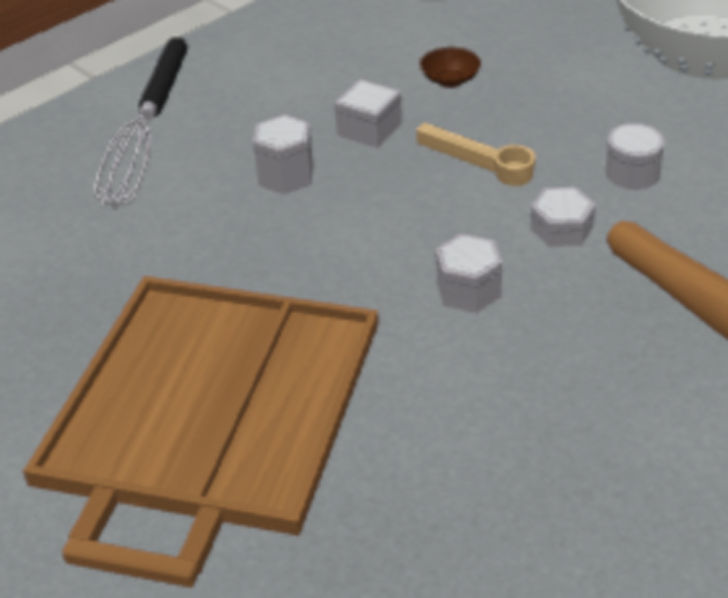

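```bash
cat > meas.py <<'E'
from plant import manip
from h import *
from scipy.optimize import minimize
def poly(kind,x,y,a):
    n=6 if kind=='hex' else 4
    r=(24/np.cos(np.pi/6)) if n==6 else 23*np.sqrt(2)
    th=a+np.pi/n+np.arange(n)*2*np.pi/n
    return np.c_[x+r*np.cos(th),y+r*np.sin(th)]
def fit(m,p,kind,x0,y0,z,thr=None):
    S=6
    u,v=proj(m,[x0,y0,z]); f=m["fx"]/ (RT(m)[0]@np.array([x0,y0,z])+RT(m)[1])[2]
    w=int(36*f)+2; u0,v0=int(u)-w,int(v)-w
    g=p[max(v0,0):v0+2*w,max(u0,0):u0+2*w].mean(2).astype(np.float32)
    u0=max(u0,0);v0=max(v0,0)
    if kind is None: return
    big=cv2.resize(g,None,fx=S,fy=S,interpolation=cv2.INTER_CUBIC)
    t=thr
    M=(big>t)
    def cost(q):
        P=poly(kind,*q); 
        pix=np.array([proj(m,[a,b,z]) for a,b in P])
        pts=((pix-[u0,v0]+.5)*S-.5)
        mk=np.zeros(big.shape,np.uint8); cv2.fillPoly(mk,[np.round(pts*16).astype(np.int32)],1,shift=4)
        return float(np.count_nonzero(mk.astype(bool)!=M))/(S*f)**2
    best=None
    for a in np.radians(np.arange(0,60 if kind=='hex' else 90,7.5)):
        s=np.array([[x0,y0,a],[x0+5,y0,a],[x0,y0+5,a],[x0,y0,a+.15]])
        r=minimize(cost,[x0,y0,a],method='Nelder-Mead',options=dict(initial_simplex=s,xatol=.05,fatol=.5,maxiter=200))
        if best is None or r.fun<best.fun: best=r
    return best.x[:2].round(1),np.degrees(best.x[2])%(60 if kind=='hex' else 90),best.fun
E
python3 - <<'E'
from meas import *
for n in["top","side"]:
    m=manip.camera_model(n); p=cv2.imread(f"pics/{n}0.png")
    for nm,k,x,y,z in[("tall","hex",672,106,50),("mid","hex",445,108,38),("low","hex",437,-4,26)]:
        u,v=map(int,proj(m,[x,y,z])); print(n,nm,p[v,u], end=' ')
        for thr in(165,185,) : print(fit(m,p,k,x,y,z,thr),end=' ')
        print()
m=manip.camera_model("top")
c=np.array([(259,133),(72,241),(167,421),(359,309)])/2.96+130
C=[atz(m,a,b,16) for a,b in c]; print(np.round(C)); print(np.mean(C,0))
m=manip.camera_model("side")
c=np.array([(148,279),(27,474),(299,528),(378,315)])/2.6+[140,150]
C=[atz(m,a,b,16) for a,b in c]; print(np.round(C)); print(np.mean(C,0))
for i in range(4): d=C[i]-C[i-1]; print(np.hypot(d[0],d[1]),np.degrees(np.arctan2(d[1],d[0])))
for n in["top","side"]:
    m=manip.camera_model(n);D=np.load(f"pics/{n}0d.npy"); W=cloud(m,D)
    s=(W[...,2]>9)&(W[...,2]<30)&(W[...,0]>480)&(W[...,0]<640)&(abs(W[...,1]+30)<50)
    P=W[s]; r=cv2.minAreaRect(P[:,:2].astype(np.float32)); print(n,r,np.percentile(P[:,2],[50,95]))
    B=P[P[:,0]>555]; B=B[:,:2]; c=B.mean(0); e=np.linalg.svd(B-c)[2][0]; print("handle",c,np.degrees(np.arctan2(e[1],e[0])))
E
```

```text
top tall [213 209 204] (array([674.3, 106.3]), np.float64(54.3852897269744), np.float64(320.682180405601)) (array([675. , 104.1]), np.float64(41.1718924283823), np.float64(529.582500709581)) 
top mid [216 212 207] (array([445.4, 108.2]), np.float64(52.95806440017322), np.float64(355.42392402680997)) (array([445.4, 109.3]), np.float64(45.76156400123801), np.float64(556.96318820961)) 
top low [219 215 210] (array([438.6,  -4. ]), np.float64(7.352720340720536), np.float64(339.6006707434656)) (array([438.7,  -4.5]), np.float64(36.04552530313119), np.float64(568.1663343759475)) 
side tall [207 205 203] (array([670.5, 105. ]), np.float64(48.068708804922686), np.float64(142.59408278774256)) (array([671.6, 104.8]), np.float64(9.277535444380904), np.float64(343.2486254447558)) 
side mid [205 204 201] (array([443.5, 108.6]), np.float64(54.907274593477446), np.float64(151.41890013906345)) (array([445. , 105.6]), np.float64(46.01020144048014), np.float64(381.4798693622097)) 
side low [208 206 204] (array([436.5,  -4.3]), np.float64(13.035508448761131), np.float64(156.36459308868112)) (array([439.6,  -6.4]), np.float64(19.409780059505387), np.float64(372.9432707088807)) 
[[643. 281.  16.]
 [542. 454.  16.]
 [374. 357.  16.]
 [471. 184.  16.]]
[507.55330739 319.04300864  16.        ]
[[632. 285.  16.]
 [534. 458.  16.]
 [364. 364.  16.]
 [465. 190.  16.]]
[498.74342006 324.01828384  16.        ]
192.65305606412085 29.39373259447157
199.46458432318352 119.57879251470153
194.64022210859707 -150.9735309899158
200.7283675685492 -59.85627745888412
top ((559.9615478515625, -31.591405868530273), (120.2588119506836, 34.246986389160156), 3.257826089859009) [18.56148782 23.08991588]
handle [587.50260007 -22.10125256] -170.21382362320784
side ((569.909423828125, -17.823829650878906), (153.8910369873047, 36.82950210571289), 15.055328369140625) [16.68845826 21.90176654]
handle [589.32324041 -16.3380027 ] -159.46436432402248
```

```bash
cat >> h.py <<'E'
def tool(st):
    q=st["eef_rot"]; return R.from_quat([q[1],q[2],q[3],q[0]]).as_matrix(), np.array(st["ee_pos"])
def yawx(st):
    T,_=tool(st); return np.degrees(np.arctan2(T[1,0],T[0,0]))
E
python3 - <<'E'
from plant import manip
from h import *
s=manip.get_state(); T,p=tool(s); print(T.round(3),p)
m=manip.camera_model("wrist"); r,t=RT(m); c=-r.T@t
print("cam in tool",(T.T@(c-p)).round(1)); print("cam axes in tool",(T.T@r.T).round(3))
E
```

```text
[[ 0.92   0.392 -0.001]
 [ 0.392 -0.92   0.001]
 [-0.    -0.001 -1.   ]] [ 254.5767517  -597.67277647  221.87148798]
cam in tool [  68.1   -1.3 -162.4]
cam axes in tool [[ 0.001 -0.968 -0.252]
 [ 1.     0.001 -0.   ]
 [ 0.    -0.252  0.968]]
```

```bash
cat > plan.py <<'E'
import sys,json
from plant import manip
from h import *
# usage: plan.py grip x y z yaw [x y z yaw ...]
def rows(T,p,tgt,yaw,grip,n=None,vmax=45.):
    c,s=np.cos(np.radians(yaw)),np.sin(np.radians(yaw))
    G=np.array([[c,s,0],[s,-c,0],[0,0,-1.]])
    rv=R.from_matrix(T.T@G).as_rotvec(degrees=True)
    d=np.array(tgt)-p
    n=max(int(np.ceil(np.linalg.norm(d)/vmax)),int(np.ceil(np.linalg.norm(rv)/8.)),1)
    out=[]
    for i in range(n):
        # target pose i
        w=(rv/n).round(1); sh=T.T@(d/n)
        # shift taken in frame before the turn
        out.append([*w,*sh.round(1),grip]); p=p+T@sh.round(1); T=T@R.from_rotvec(w,degrees=True).as_matrix()
        rem=np.array(tgt)-p; d=rem*n/(n-i-1) if i<n-1 else d
    return out,T,p
if __name__=="__main__":
    a=[float(v) for v in sys.argv[1:]]; st=manip.get_state(); T,p=tool(st)
    print("t",st["time_s"],"p",p.round(1),"yaw %.1f"%yawx(st),"F",st["force"].round(1),"w %.1f"%st["width"])
    g=a[0]
    for k in range(1,len(a),4):
        r,T,p=rows(T,p,a[k:k+3],a[k+3],g)
        print("->",a[k:k+4])
        for i in range(0,len(r),5): print(json.dumps([[float(x)+0. for x in q] for q in r[i:i+5]]))
E
python3 plan.py 1 450 -250 250 23 480 100 220 90
```

```text
t 0.15 p [ 254.6 -597.7  221.9] yaw 23.1 F [ 0.6 -0.1 -0.1] w 87.1
-> [450.0, -250.0, 250.0, 23.0]
[[0.0, 0.0, 0.0, 35.1, -27.0, -3.1, 1.0], [0.0, 0.0, 0.0, 35.1, -27.0, -3.1, 1.0], [0.0, 0.0, 0.0, 35.1, -27.0, -3.1, 1.0], [0.0, 0.0, 0.0, 35.1, -27.1, -3.1, 1.0], [0.0, 0.0, 0.0, 35.1, -27.0, -3.1, 1.0]]
[[0.0, 0.0, 0.0, 35.1, -27.1, -3.1, 1.0], [0.0, 0.0, 0.0, 35.1, -27.0, -3.1, 1.0], [0.0, 0.0, 0.0, 35.2, -27.1, -3.1, 1.0], [0.0, 0.0, 0.0, 35.1, -27.0, -3.1, 1.0]]
-> [480.0, 100.0, 220.0, 90.0]
[[0.0, 0.0, -7.4, 18.3, -34.5, 3.4, 1.0], [0.0, 0.0, -7.4, 22.6, -31.8, 3.4, 1.0], [0.0, 0.0, -7.4, 26.5, -28.6, 3.4, 1.0], [0.0, 0.0, -7.4, 30.0, -25.0, 3.4, 1.0], [0.0, 0.0, -7.4, 32.9, -20.9, 3.4, 1.0]]
[[0.0, 0.0, -7.4, 35.4, -16.5, 3.4, 1.0], [0.0, 0.0, -7.4, 37.2, -11.8, 3.3, 1.0], [0.0, 0.0, -7.4, 38.4, -6.9, 3.4, 1.0], [0.0, 0.0, -7.4, 39.0, -2.0, 3.3, 1.0]]
```

Call:
step_arm:
  steps:
    - [0,0,0,35,-27,-3,1]
    - [0,0,0,35,-27,-3,1]
    - [0,0,0,35,-27,-3,1]
    - [0,0,0,35,-27,-3,1]
    - [0,0,0,35,-27,-3,1]

```text
time_s: 0.65
ee_pos: [363.3, -403.4, 237.5]
eef_rot: [-0.0, 0.98, 0.2, -0.0]
force: [0.4, 0.6, -0.3]
width: 87.1
```

Call:
step_arm:
  steps:
    - [0,0,0,35,-27,-3,1]
    - [0,0,0,35,-27,-3,1]
    - [0,0,0,35,-27,-3,1]
    - [0,0,0,35,-27,-3,1]

```text
time_s: 1.05
ee_pos: [449.7, -249.2, 249.6]
eef_rot: [0.0, 0.98, 0.2, -0.0]
force: [1.6, -0.5, 0.2]
width: 87.0
```

Call:
step_arm:
  steps:
    - [0,0,-7.4,18,-34.5,3.4,1]
    - [0,0,-7.4,22.6,-31.8,3.4,1]
    - [0,0,-7.4,26.5,-28.6,3.4,1]
    - [0,0,-7.4,30,-25,3.4,1]
    - [0,0,-7.4,33,-21,3.4,1]

```text
time_s: 1.55
ee_pos: [465.4, -55.0, 232.4]
eef_rot: [0.0, 0.864, 0.503, -0.0]
force: [1.5, 0.2, 0.2]
width: 87.0
```

Call:
step_arm:
  steps:
    - [0,0,-7.4,35.4,-16.5,3.4,1]
    - [0,0,-7.4,37.2,-11.8,3.4,1]
    - [0,0,-7.4,38.4,-7,3.4,1]
    - [0,0,-7.4,39,-2,3.4,1]
    - [0,0,0,0,0,0,1]

```text
time_s: 2.05
ee_pos: [478.1, 104.8, 218.7]
eef_rot: [-0.001, 0.705, 0.709, 0.001]
force: [0.4, -0.1, -0.3]
width: 87.1
```

```bash
cat > snap.py <<'E'
import sys
from plant import manip
from h import *
import pickle
st=manip.get_state(); m=manip.camera_model("wrist"); p,d=manip.snapshot("wrist")
n=sys.argv[1]; cv2.imwrite(f"pics/{n}.png",p[:,:,::-1]); pickle.dump((m,d),open(f"pics/{n}.pkl","wb"))
print(st["time_s"],st["ee_pos"].round(1),"yaw %.1f"%yawx(st),"w",round(st["width"],1),"q",st["joints"].round(2))
E
python3 snap.py w1
```

```text
2.05 [478.1 104.8 218.7] yaw 90.3 w 87.1 q [ 0.3   0.04 -0.61  1.82  0.02  1.28 -0.32]
```

View pics/w1.png

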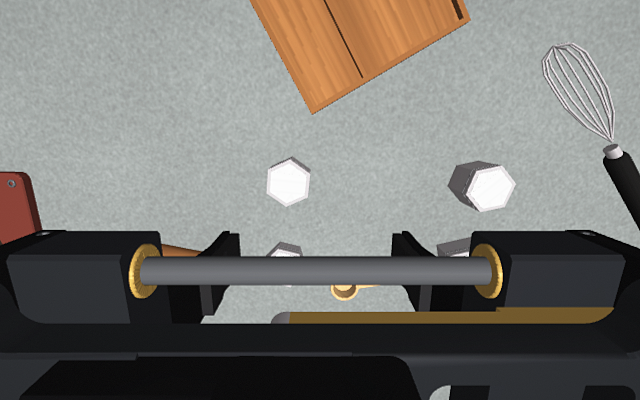

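Wrist view: mid tin at (288,182), tall at (491,188), and the near corner of the tray at (313,113). I'll fit these and take a second view over the tray.

```bash
python3 - <<'E'
from meas import *
import pickle
m,D=pickle.load(open("pics/w1.pkl","rb")); p=cv2.imread("pics/w1.png")
W=cloud(m,D)
for nm,x,y,z,u,v in[("mid",445,108,38,288,182),("tall",672,106,50,491,188)]:
    print(nm,p[v,u],"depth z",W[v,u].round(1),[fit(m,p,"hex",*W[v,u][:2],z,t) for t in(205,225)])
E
python3 plan.py 1 500 250 250 90
```

```text
mid [251 251 251] depth z [445.6 111.6  38. ] [(array([445.2, 110. ]), np.float64(54.57968617328791), np.float64(22.937094638025766)), (array([445.1, 110.5]), np.float64(55.70892153005746), np.float64(99.1131645301273))]
tall [251 252 251] depth z [672.  108.8  51.3] [(array([672.3, 107.6]), np.float64(42.6457609209115), np.float64(32.3865732228454)), (array([672.1, 107.8]), np.float64(42.62574919435242), np.float64(123.86141567673319))]
t 2.1 p [478.4 101.7 218.7] yaw 90.0 F [-0.2 -0.  -0.7] w 86.8
-> [500.0, 250.0, 250.0, 90.0]
[[0.0, 0.0, 0.0, 37.1, 5.4, -7.8, 1.0], [0.0, 0.0, 0.0, 37.1, 5.4, -7.8, 1.0], [0.0, 0.0, 0.0, 37.1, 5.4, -7.8, 1.0], [0.0, 0.0, 0.0, 37.1, 5.3, -7.8, 1.0]]
```

Call:
step_arm:
  steps:
    - [0,0,0,37,5,-8,1]
    - [0,0,0,37,5,-8,1]
    - [0,0,0,37,5,-8,1]
    - [0,0,0,37,5,-8,1]
    - [0,0,0,0,0,0,1]

```text
time_s: 2.6
ee_pos: [499.6, 251.1, 251.8]
eef_rot: [-0.001, 0.708, 0.706, 0.001]
force: [0.6, 0.5, 0.0]
width: 87.1
```

Call:
step_arm:
  steps:
    - [0,0,0,0,0,0,1]
    - [0,0,0,0,0,0,1]

```text
time_s: 2.8
ee_pos: [500.2, 244.9, 250.5]
eef_rot: [0.0, 0.71, 0.704, -0.001]
force: [0.8, 0.0, 0.7]
width: 87.2
```

```bash
python3 snap.py w2
```

```text
2.8 [500.2 244.9 250.5] yaw 89.5 w 87.2 q [ 0.1   0.2  -0.72  1.62  0.13  1.37 -0.65]
```

View pics/w2.png

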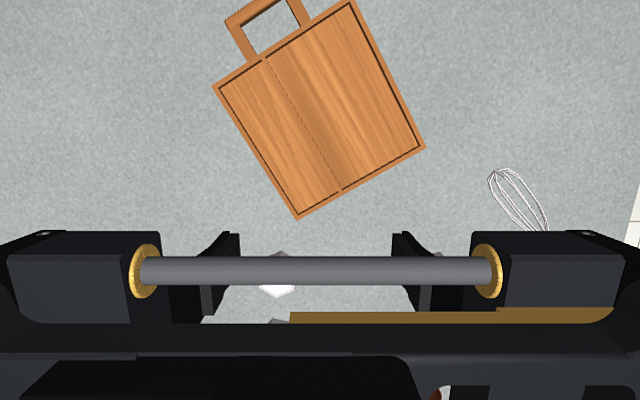

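```bash
cat > tray.py <<'E'
from plant import manip
from h import *
import pickle,sys
from scipy.optimize import minimize
def trayfit(m,p,x0=(503,321,119.7),S=3,z=16):
    p=cv2.resize(p,None,fx=S,fy=S,interpolation=cv2.INTER_CUBIC)
    hsv=cv2.cvtColor(p,cv2.COLOR_BGR2HSV); M=(hsv[...,1]>90)&(hsv[...,2]>60)
    # region of interest: near the tray
    def pts(q,P,zz):
        c,s=np.cos(np.radians(q[2])),np.sin(np.radians(q[2]))
        return np.array([(np.array(proj(m,[q[0]+c*a-s*b,q[1]+s*a+c*b,zz]))+.5)*S-.5 for a,b in P])
    def fill(q,P,zz,mk,v=1): cv2.fillPoly(mk,[np.round(pts(q,P,zz)*16).astype(np.int32)],v,shift=4)
    rect=[(-101,-98.5),(101,-98.5),(101,98.5),(-101,98.5)]
    big=[(-125,-125),(101,-125),(101,125),(-125,125)]
    roi=np.zeros(M.shape,np.uint8); fill(x0,big,z,roi)
    loop=[(101,-75),(165,-75),(165,75),(101,75)]
    roi=roi>0
    def cost(q):
        mk=np.zeros(M.shape,np.uint8); fill(q,rect,z,mk); fill(q,rect,0,mk)
        return float(np.count_nonzero((mk>0)!=M)) if 0 else float(np.count_nonzero(((mk>0)!=M)&roi))
    s=np.array(x0)+np.array([[0,0,0],[6,0,0],[0,6,0],[0,0,3]])
    r=minimize(cost,x0,method='Nelder-Mead',options=dict(initial_simplex=s,xatol=.05,fatol=1,maxiter=300))
    return r.x.round(2),r.fun
if __name__=="__main__":
    for n in sys.argv[1:]:
        m=pickle.load(open(f"pics/{n}.pkl","rb"))[0] if n[0]=='w' else manip.camera_model(n[:-1])
        print(n,trayfit(m,cv2.imread(f"pics/{n}.png")))
E
python3 tray.py w2 top0 side0
python3 - <<'E'
from h import *
import pickle
m,D=pickle.load(open("pics/w2.pkl","rb")); W=cloud(m,D)
print(W[150,350].round(1),W[100,250].round(1),"counter",W[100,500].round(1),W[150,100].round(1))
for c in[(212,86),(352,1),(426,147),(297,220)]: print(atz(m,*c,16).round(1))
E
```

```text
w2 (array([507.14, 324.52, 120.14]), np.float64(2829.0))
top0 (array([508.49, 323.38, 121.05]), np.float64(1407.0))
side0 (array([504.91, 324.15, 120.4 ]), np.float64(1217.0))
[545.4 282.2   5.8] [416.5 346.1   5.5] counter [7.384e+02 3.441e+02 1.000e-01] [210.3 284.3   1. ]
[373.  361.9  16. ]
[542.9 452.5  16. ]
[642.2 286.1  16. ]
[473.5 188.6  16. ]
```

Run:
```python
from tray import *
for n in["w2","top0","side0"]:
    m=pickle.load(open(f"pics/{n}.pkl","rb"))[0] if n[0]=='w' else manip.camera_model(n[:-1])
    p=cv2.imread(f"pics/{n}.png")
    q=(507,323,120.3)
    for i in range(3): q,f=trayfit(m,p,tuple(q))
    print(n,q,f)
m=pickle.load(open("pics/w2.pkl","rb"))[0]; p=cv2.imread("pics/w2.png")
q=(507.3,323.,120.3); c,s=np.cos(np.radians(q[2])),np.sin(np.radians(q[2]))
S=3
v=cv2.resize(p[0:230,200:440],None,fx=S,fy=S,interpolation=cv2.INTER_CUBIC)
def L(a,b,z): u=proj(m,[q[0]+c*a[0]-s*a[1],q[1]+s*a[0]+c*a[1],z]);w=proj(m,[q[0]+c*b[0]-s*b[1],q[1]+s*b[0]+c*b[1],z]); f=lambda t:(int((t[0]-200+.5)*S),int((t[1]+.5)*S)); cv2.line(v,f(u),f(w),(255,0,0),1)
X=[(-101,-98.5),(101,-98.5),(101,98.5),(-101,98.5)]
for i in range(4): L(X[i],X[i-1],16)
L((-95,23.5),(95,23.5),16);L((-95,28.5),(95,28.5),16)
cv2.imwrite("pics/w2z.png",v[:600])
```

```text
w2 [506.8  324.34 119.98] 3040.0
top0 [508.53 324.09 120.06] 1400.0
side0 [504.72 323.79 120.27] 1197.0
```

View pics/w2z.png

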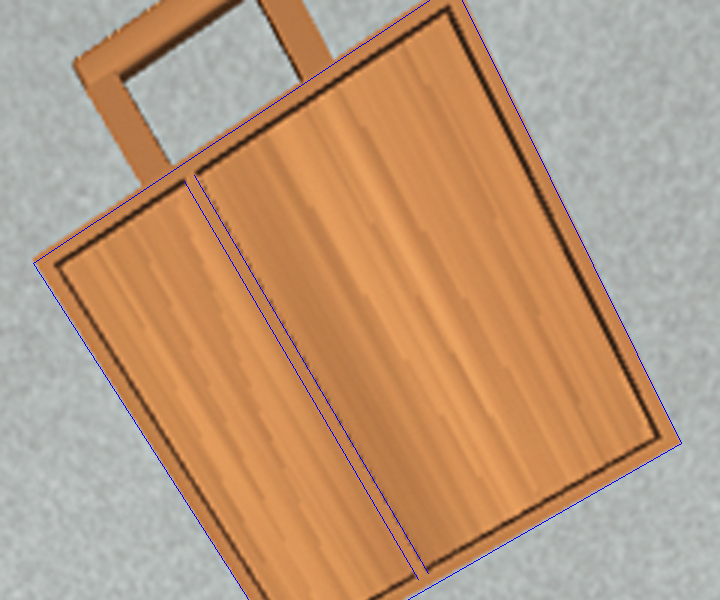

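```bash
python3 plan.py 1 445 109 110 85 445 109 12 85
```

```text
t 2.85 p [500.2 244.9 250.6] yaw 89.5 F [ 0.6 -0.7  0.2] w 87.1
-> [445.0, 109.0, 110.0, 85.0]
[[0.0, 0.0, 0.9, -27.2, -10.8, 28.2, 1.0], [0.0, 0.0, 0.9, -27.4, -10.4, 28.1, 1.0], [0.0, 0.0, 0.9, -27.6, -9.9, 28.2, 1.0], [0.0, 0.0, 0.9, -27.7, -9.5, 28.1, 1.0], [0.0, 0.0, 0.9, -27.9, -9.0, 28.2, 1.0]]
-> [445.0, 109.0, 12.0, 85.0]
[[0.0, 0.0, 0.0, 0.0, 0.0, 32.7, 1.0], [0.0, 0.0, 0.0, 0.1, 0.0, 32.6, 1.0], [0.0, 0.0, 0.0, 0.0, 0.0, 32.7, 1.0]]
```

Call:
step_arm:
  steps:
    - [0,0,0.9,-27.2,-10.8,28,1]
    - [0,0,0.9,-27.4,-10.4,28,1]
    - [0,0,0.9,-27.6,-10,28,1]
    - [0,0,0.9,-27.7,-9.5,28,1]
    - [0,0,0.9,-28,-9,28,1]

```text
time_s: 3.35
ee_pos: [444.3, 108.2, 110.0]
eef_rot: [0.001, 0.737, 0.675, -0.0]
force: [0.3, -0.3, 0.8]
width: 87.0
```

Call:
step_arm:
  steps:
    - [0,0,0,0,0,0,1]
    - [0,0,0,0,0,0,1]

```text
time_s: 3.55
ee_pos: [444.7, 109.3, 110.9]
eef_rot: [0.0, 0.737, 0.676, -0.0]
force: [-0.0, 0.9, -0.1]
width: 86.9
```

```bash
python3 snap.py w3; python3 plan.py 1 445 109 12 85
```

```text
3.55 [444.7 109.3 110.9] yaw 85.0 w 86.9 q [ 0.28  0.08 -0.64  2.02  0.06  1.05 -0.47]
t 3.6 p [445.6 110.5 111.7] yaw 85.1 F [-0.   0.4  0.3] w 86.7
-> [445.0, 109.0, 12.0, 85.0]
[[0.0, 0.0, 0.0, -0.5, -0.2, 33.2, 1.0], [0.0, 0.0, 0.0, -0.6, -0.2, 33.2, 1.0], [0.0, 0.0, 0.0, -0.5, -0.2, 33.3, 1.0]]
```

View pics/w3.png

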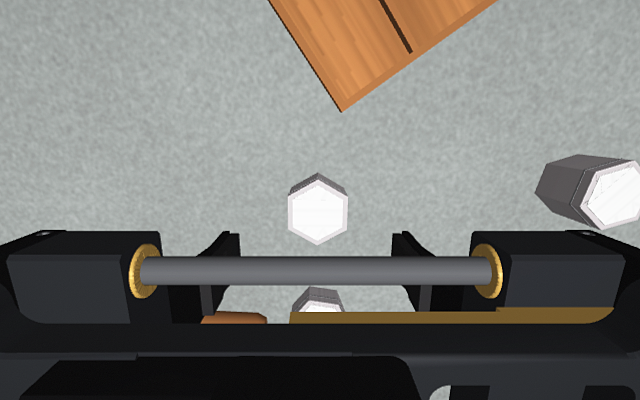

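Mid tin at (318,212), centred between the jaws with its vertices pointing along the image vertical, so the yaw is correct. Descending.

Run:
```python
from meas import *
import pickle
m,D=pickle.load(open("pics/w3.pkl","rb")); p=cv2.imread("pics/w3.png")
print(cloud(m,D)[212,318].round(1),[fit(m,p,"hex",445,109,38,t) for t in(205,225)])
```

```text
[445.9 111.1  38.5] [(array([445.1, 110.1]), np.float64(54.45455996422008), np.float64(19.6493246034082)), (array([445.2, 109.9]), np.float64(55.025519212716546), np.float64(117.62278740816826))]
```

Call:
step_arm:
  steps:
    - [0,0,0,0,0,33,1]
    - [0,0,0,0,0,33,1]
    - [0,0,0,0,0,32,1]
    - [0,0,0,0,0,0,0.9]

```text
time_s: 4.0
ee_pos: [443.3, 111.2, 10.7]
eef_rot: [-0.002, 0.736, 0.677, -0.002]
force: [-0.4, -0.1, 1.1]
width: 84.1
```

```bash
python3 plan.py 1 445 109 12 85
```

```text
t 4.0 p [443.3 111.2  10.7] yaw 85.2 F [-0.4 -0.1  1.1] w 84.1
-> [445.0, 109.0, 12.0, 85.0]
[[-0.3, 0.0, 0.2, -2.1, 1.9, -1.3, 1.0]]
```

Call:
step_arm:
  steps:
    - [0,0,0,0,0,0,0.4]
    - [0,0,0,0,0,0,0.3]
    - [0,0,0,0,0,0,0.3]
    - [0,0,0,0,0,0,0.3]
    - [0,0,0,0,0,0,0.3]
  squeeze: 20

```text
time_s: 4.5
ee_pos: [445.6, 111.0, 13.8]
eef_rot: [0.001, 0.736, 0.677, 0.001]
force: [-1.9, -0.3, 6.4]
width: 47.6
```

```bash
python3 - <<'E'
import numpy as np
q=(507,323.3,120.2);c,s=np.cos(np.radians(q[2])),np.sin(np.radians(q[2]))
for n,a,b in[("mid",0,-34.5),("low",49.5,-34.5),("tall",-49.5,-34.5),("scoop",0,60.5)]: print(n,q[0]+c*a-s*b,q[1]+s*a+c*b)
E
python3 plan.py 0.3 445 110 100 85 536.8 340.7 100 90.5 536.8 340.7 20 90.5
```

```text
mid 536.8174806674028 340.6541881587431
low 511.91799330920617 383.4357908554515
tall 561.7169680255995 297.87258546203475
scoop 454.7113744818009 292.8672932288708
t 4.5 p [445.6 111.   13.8] yaw 85.2 F [-1.9 -0.3  6.4] w 47.6
-> [445.0, 110.0, 100.0, 85.0]
[[0.0, 0.0, 0.1, -0.5, -0.2, -43.1, 0.3], [0.0, 0.0, 0.1, -0.5, -0.2, -43.1, 0.3]]
-> [536.8, 340.7, 100.0, 90.5]
[[0.0, 0.0, -0.9, 39.6, 11.9, 0.0, 0.3], [0.0, 0.0, -0.9, 39.5, 12.5, 0.0, 0.3], [0.0, 0.0, -0.9, 39.2, 13.1, 0.0, 0.3], [0.0, 0.0, -0.9, 39.1, 13.7, 0.0, 0.3], [0.0, 0.0, -0.9, 38.8, 14.3, 0.0, 0.3]]
[[0.0, 0.0, -0.9, 38.6, 14.9, 0.1, 0.3]]
-> [536.8, 340.7, 20.0, 90.5]
[[0.0, 0.0, -0.1, 0.0, 0.0, 40.0, 0.3], [0.0, 0.0, -0.1, 0.0, -0.1, 40.0, 0.3]]
```

Call:
step_arm:
  steps:
    - [0,0,0,0,0,-43,0.3]
    - [0,0,0,0,0,-43,0.3]
    - [0,0,-0.9,39.6,12,0,0.3]
    - [0,0,-0.9,39.5,12.5,0,0.3]
    - [0,0,-0.9,39.2,13,0,0.3]

```text
time_s: 5.0
ee_pos: [491.4, 227.2, 99.8]
eef_rot: [0.001, 0.72, 0.693, 0.001]
force: [0.1, 0.2, -1.2]
width: 48.0
```

Call:
step_arm:
  steps:
    - [0,0,-0.9,39,13.7,0,0.3]
    - [0,0,-0.9,38.8,14.3,0,0.3]
    - [0,0,-0.5,38.6,15,0,0.3]
    - [0,0,0,0,0,0,0.3]
    - [0,0,0,0,0,0,0.3]

```text
time_s: 5.5
ee_pos: [535.3, 342.7, 98.4]
eef_rot: [-0.001, 0.705, 0.709, -0.0]
force: [0.7, -0.2, -0.9]
width: 48.0
```

```bash
python3 snap.py w4;python3 plan.py 0.3 536.8 340.7 40 90.2
```

```text
5.5 [535.3 342.7  98.4] yaw 90.3 w 48.0 q [-0.11  0.49 -0.7   1.61  0.33  1.16 -0.88]
t 5.55 p [535.6 341.4  98.5] yaw 90.2 F [ 0.  -0.2 -1.8] w 47.8
-> [536.8, 340.7, 40.0, 90.2]
[[0.0, 0.0, 0.0, -0.3, 0.6, 29.3, 0.3], [0.0, 0.0, 0.0, -0.3, 0.6, 29.2, 0.3]]
```

View pics/w4.png

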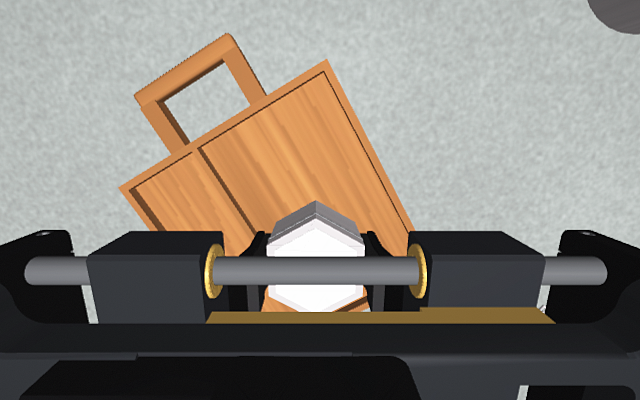

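The tin is held upright in the grip at (316,265), over the wide compartment. Lowering it.

Call:
step_arm:
  steps:
    - [0,0,0,0,0.5,30,0.3]
    - [0,0,0,0,0.5,30,0.3]
    - [0,0,0,0,0,12,0.3]
    - [0,0,0,0,0,4,0.3]
    - [0,0,0,0,0,0,0.3]

```text
time_s: 6.05
ee_pos: [537.2, 341.4, 23.5]
eef_rot: [0.0, 0.706, 0.708, 0.0]
force: [-0.6, 0.2, -1.1]
width: 48.1
```

Call:
step_arm:
  steps:
    - [0,0,0,0,0,2,0.3]
    - [0,0,0,0,0,0,0.3]

```text
time_s: 6.25
ee_pos: [537.5, 342.2, 22.1]
eef_rot: [0.0, 0.706, 0.708, 0.001]
force: [0.9, 0.1, -0.9]
width: 47.7
```

Call:
step_arm:
  steps:
    - [0,0,0,-0.5,0,1.5,0.3]
    - [0,0,0,0,0,0,0.3]

```text
time_s: 6.45
ee_pos: [537.3, 341.5, 19.9]
eef_rot: [0.0, 0.706, 0.708, 0.0]
force: [-0.4, -0.3, 0.2]
width: 47.8
```

Call:
step_arm:
  steps:
    - [0,0,0,-0.5,0,1,0.3]
    - [0,0,0,0,0,0,0.3]

```text
time_s: 6.65
ee_pos: [537.3, 341.5, 19.8]
eef_rot: [0.0, 0.706, 0.708, 0.001]
force: [-2.6, -2.3, 9.3]
width: 48.4
```

Call:
step_arm:
  steps:
    - [0,0,0,0,0,1,0.3]
    - [0,0,0,0,0,0,0.3]

```text
time_s: 6.85
ee_pos: [537.2, 341.5, 19.8]
eef_rot: [0.0, 0.706, 0.708, 0.001]
force: [-6.1, -5.2, 18.4]
width: 47.7
```

Call:
step_arm:
  steps:
    - [0,0,0,0,0,-1.5,0.4]
    - [0,0,0,0,0,0,0.7]
    - [0,0,0,0,0,0,0.7]
    - [0,0,0,0,0,-25,0.7]
    - [0,0,0,0,0,-45,0.8]

```text
time_s: 7.35
ee_pos: [535.1, 339.2, 86.3]
eef_rot: [-0.001, 0.706, 0.708, -0.003]
force: [0.4, -0.2, -0.0]
width: 63.3
```

```bash
python3 plan.py 1 500 250 150 90.2 438 -4 110 100
```

```text
t 7.35 p [535.1 339.2  86.3] yaw 90.2 F [ 0.4 -0.2 -0. ] w 63.3
-> [500.0, 250.0, 150.0, 90.2]
[[-0.1, 0.1, 0.0, -29.8, -11.9, -21.1, 1.0], [-0.1, 0.1, 0.0, -29.7, -11.9, -21.2, 1.0], [-0.1, 0.1, 0.0, -29.7, -11.8, -21.2, 1.0]]
-> [438.0, -4.0, 110.0, 100.0]
[[0.0, 0.0, -1.6, -42.3, -10.5, 6.6, 1.0], [0.0, 0.0, -1.6, -42.0, -11.6, 6.6, 1.0], [0.0, 0.0, -1.6, -41.7, -12.8, 6.6, 1.0], [0.0, 0.0, -1.6, -41.3, -14.0, 6.6, 1.0], [0.0, 0.0, -1.6, -40.9, -15.1, 6.5, 1.0]]
[[0.0, 0.0, -1.6, -40.4, -16.3, 6.6, 1.0]]
```

Call:
step_arm:
  steps:
    - [0,0,0,-30,-12,-21,1]
    - [0,0,0,-30,-12,-21,1]
    - [0,0,0,-30,-12,-21,1]

```text
time_s: 7.65
ee_pos: [500.6, 249.9, 152.5]
eef_rot: [-0.0, 0.706, 0.708, -0.0]
force: [0.6, -0.3, 0.2]
width: 83.5
```

```bash
python3 snap.py w5
```

```text
7.65 [500.6 249.9 152.5] yaw 90.2 w 83.5 q [ 0.09  0.28 -0.74  1.75  0.2   1.19 -0.7 ]
```

Call:
step_arm:
  steps:
    - [0,0,-1.6,-42,-10.5,6.6,1]
    - [0,0,-1.6,-42,-11.6,6.6,1]
    - [0,0,-1.6,-41.7,-12.8,6.6,1]
    - [0,0,-1.6,-41.3,-14,6.6,1]
    - [0,0,-1.6,-41,-15,6.6,1]

```text
time_s: 8.2
ee_pos: [449.1, 37.6, 118.7]
eef_rot: [0.0, 0.654, 0.756, 0.0]
force: [1.1, -0.3, 0.0]
width: 86.6
```

Call:
step_arm:
  steps:
    - [0,0,-1.6,-40.4,-16,6.6,1]
    - [0,0,0,0,0,0,1]
    - [0,0,0,0,0,0,1]

```text
time_s: 8.5
ee_pos: [439.5, -3.7, 112.3]
eef_rot: [0.0, 0.645, 0.764, 0.0]
force: [0.3, -0.0, 0.8]
width: 87.2
```

```bash
python3 snap.py w6;  python3 - <<'E'
from meas import *
import pickle
m,D=pickle.load(open("pics/w6.pkl","rb")); p=cv2.imread("pics/w6.png")
print([fit(m,p,"hex",438,-4,26,t) for t in(205,225)])
m,D=pickle.load(open("pics/w5.pkl","rb")); p=cv2.imread("pics/w5.png")
print([fit(m,p,"hex",537,341,44,t) for t in(205,225)])
from tray import trayfit
print(trayfit(m,p,(507,323.3,120.2)))
E
```

```text
8.5 [439.5  -3.7 112.3] yaw 99.6 w 87.2 q [ 0.51  0.03 -0.6   2.06  0.02  1.05  0.06]
[(array([437.3,  -2.5]), np.float64(15.25890544446915), np.float64(16.48296224059977)), (array([437.4,  -2.5]), np.float64(15.645687809655033), np.float64(76.57709540945311))]
[(array([536.1, 340.4]), np.float64(0.009600670928520572), np.float64(15.204590778571749)), (array([536.2, 340.3]), np.float64(59.825446565335064), np.float64(47.84856783072841))]
(array([506.67, 324.39, 120.09]), np.float64(31910.0))
```

View pics/w5.png

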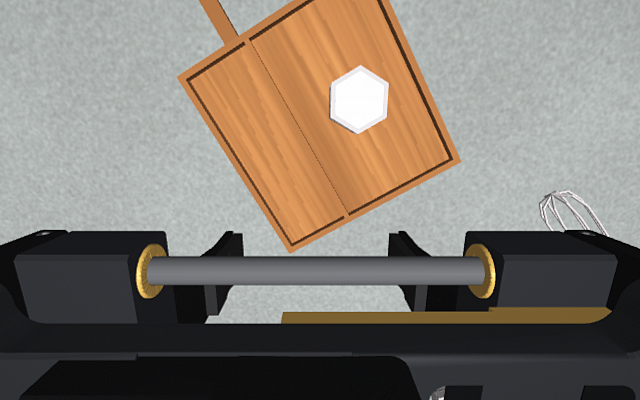

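View pics/w6.png

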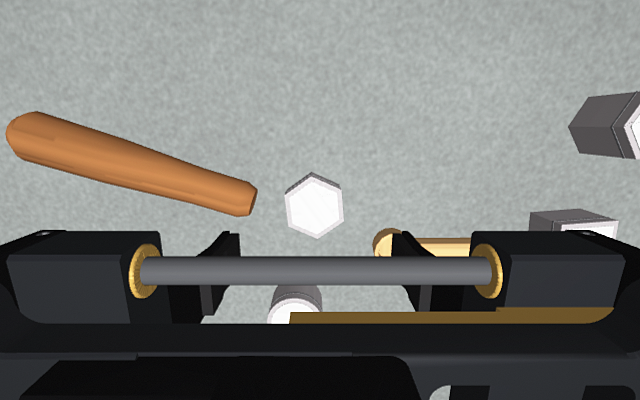

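Mid sits at (536.1,340.4) with its flats at 60°, as wanted. Low measures (437.3,−2.5) with flats at 15.3°. The rolling pin's tip is close to the left finger, so I'll go down with the gripper only part open.

```bash
python3 plan.py 0.68 437.3 -2.8 60 105.3 437.3 -2.8 9 105.3
```

```text
t 8.55 p [439.9  -2.5 112.5] yaw 99.8 F [-0.3 -0.6  1.2] w 87.4
-> [437.3, -2.8, 60.0, 105.3]
[[0.0, 0.0, -2.8, 0.1, -1.3, 26.3, 0.68], [0.0, 0.0, -2.8, 0.1, -1.3, 26.2, 0.68]]
-> [437.3, -2.8, 9.0, 105.3]
[[0.0, 0.0, 0.0, 0.0, 0.0, 25.5, 0.68], [0.0, 0.0, 0.0, 0.0, -0.1, 25.5, 0.68]]
```

Call:
step_arm:
  steps:
    - [0,0,-2.8,0,-1,26,0.68]
    - [0,0,-2.8,0,-1,26,0.68]
    - [0,0,0,0,0,0,0.68]
    - [0,0,0,0,0,0,0.68]

```text
time_s: 8.95
ee_pos: [437.9, -2.0, 60.8]
eef_rot: [-0.001, 0.606, 0.796, 0.0]
force: [0.9, -0.1, 1.3]
width: 63.7
```

```bash
python3 snap.py w7; python3 plan.py 0.68 437.3 -2.8 9 105.3
```

```text
8.95 [437.9  -2.   60.8] yaw 105.4 w 63.7 q [ 0.5   0.11 -0.61  2.12  0.07  0.94  0.11]
t 9.0 p [438.5  -2.4  61.4] yaw 105.4 F [ 0.7 -1.3 -0.3] w 62.0
-> [437.3, -2.8, 9.0, 105.3]
[[0.0, 0.0, 0.0, -0.1, -0.7, 26.2, 0.68], [0.0, 0.0, 0.0, 0.0, -0.6, 26.2, 0.68]]
```

View pics/w7.png

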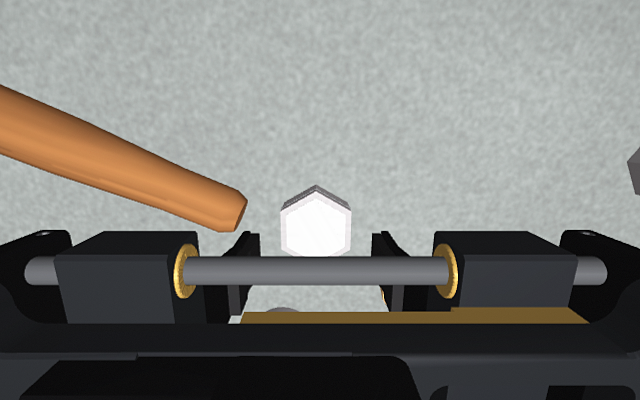

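The pin tip at (247,205) is near the left finger, so I'll narrow the opening to about 55 mm before going down.

Call:
step_arm:
  steps:
    - [0,0,0,0,-0.8,0,0.63]
    - [0,0,0,0,0,10,0.63]
    - [0,0,0,0,0,20,0.63]
    - [0,0,0,0,0,15,0.63]
    - [0,0,0,0,0,6,0.63]

```text
time_s: 9.5
ee_pos: [436.1, -3.7, 8.1]
eef_rot: [-0.001, 0.606, 0.795, -0.0]
force: [0.3, -0.2, 0.8]
width: 54.9
```

Call:
step_arm:
  steps:
    - [0,0,0,0,0,0,0.3]
    - [0,0,0,0,0,0,0.3]
    - [0,0,0,0,0,0,0.3]

```text
time_s: 9.8
ee_pos: [437.4, -3.7, 10.0]
eef_rot: [0.0, 0.606, 0.795, 0.0]
force: [0.3, 0.1, -0.9]
width: 47.7
```

```bash
python3 plan.py 0.3 440 0 100 105.3 500 250 100 98 511.9 383.4 100 90.2
```

```text
t 9.8 p [437.4  -3.7  10. ] yaw 105.4 F [ 0.3  0.1 -0.9] w 47.7
-> [440.0, 0.0, 100.0, 105.3]
[[0.0, 0.0, 0.0, 0.9, 1.2, -30.0, 0.3], [0.0, 0.0, 0.0, 1.0, 1.2, -30.0, 0.3], [0.0, 0.0, 0.0, 0.9, 1.1, -30.0, 0.3]]
-> [500.0, 250.0, 100.0, 98.0]
[[0.0, 0.0, 1.2, 37.5, 20.7, 0.0, 0.3], [0.0, 0.0, 1.2, 38.0, 19.9, 0.0, 0.3], [0.0, 0.0, 1.2, 38.4, 19.1, 0.0, 0.3], [0.0, 0.0, 1.2, 38.7, 18.3, 0.0, 0.3], [0.0, 0.0, 1.2, 39.1, 17.5, 0.0, 0.3]]
[[0.0, 0.0, 1.2, 39.5, 16.6, 0.0, 0.3]]
-> [511.9, 383.4, 100.0, 90.2]
[[0.0, 0.0, 2.7, 43.5, 10.3, 0.0, 0.3], [0.0, 0.0, 2.7, 43.9, 8.2, 0.0, 0.3], [0.0, 0.0, 2.7, 44.2, 6.1, 0.0, 0.3]]
```

Call:
step_arm:
  steps:
    - [0,0,0,1,1.2,-30,0.3]
    - [0,0,0,1,1.2,-30,0.3]
    - [0,0,0,1,1.2,-30,0.3]
    - [0,0,1.2,37.5,20.7,0,0.3]
    - [0,0,1.2,38,20,0,0.3]

```text
time_s: 10.3
ee_pos: [461.1, 83.5, 101.3]
eef_rot: [0.002, 0.624, 0.781, 0.001]
force: [1.0, -0.1, -0.7]
width: 47.5
```

Call:
step_arm:
  steps:
    - [0,0,1.2,38.4,19,0,0.3]
    - [0,0,1.2,38.7,18.3,0,0.3]
    - [0,0,1.2,39,17.5,0,0.3]
    - [0,0,1.2,39.5,16.6,0,0.3]
    - [0,0,2.7,43.5,10.3,0,0.3]

```text
time_s: 10.8
ee_pos: [504.8, 295.5, 99.8]
eef_rot: [0.0, 0.674, 0.739, 0.0]
force: [0.5, 0.5, 0.6]
width: 47.6
```

Call:
step_arm:
  steps:
    - [0,0,2.7,43.9,8.2,0,0.3]
    - [0,0,2.6,44,6,0,0.3]
    - [0,0,0,0,0,0,0.3]
    - [0,0,0,0,0,0,0.3]

```text
time_s: 11.2
ee_pos: [510.7, 384.8, 99.5]
eef_rot: [-0.0, 0.705, 0.709, 0.0]
force: [-0.0, -0.0, -1.2]
width: 47.8
```

```bash
python3 plan.py 0.3 511.2 383.2 20 90.2
```

```text
t 11.2 p [510.7 384.8  99.5] yaw 90.3 F [-0.  -0.  -1.2] w 47.8
-> [511.2, 383.2, 20.0, 90.2]
[[0.0, 0.0, 0.1, -0.8, 0.3, 39.7, 0.3], [0.0, 0.0, 0.1, -0.8, 0.2, 39.8, 0.3]]
```

Call:
step_arm:
  steps:
    - [0,0,0,0,0,35,0.3]
    - [0,0,0,0,0,30,0.3]
    - [0,0,0,0,0,12,0.3]
    - [0,0,0,0,0,3,0.3]
    - [0,0,0,0,0,0,0.3]

```text
time_s: 11.7
ee_pos: [512.1, 383.0, 20.2]
eef_rot: [0.0, 0.706, 0.708, 0.0]
force: [0.5, -0.1, -1.4]
width: 47.8
```

Call:
step_arm:
  steps:
    - [0,0,0,0,0,2,0.3]
    - [0,0,0,0,0,0,0.3]

```text
time_s: 11.9
ee_pos: [512.0, 383.7, 18.5]
eef_rot: [0.0, 0.706, 0.708, 0.001]
force: [-0.7, -1.1, -1.3]
width: 48.1
```

Call:
step_arm:
  steps:
    - [0,0,0,0,0,1.5,0.3]
    - [0,0,0,0,0,0,0.3]

```text
time_s: 12.1
ee_pos: [511.5, 383.5, 16.2]
eef_rot: [0.0, 0.706, 0.708, 0.0]
force: [-0.5, 0.1, -0.5]
width: 48.4
```

Call:
step_arm:
  steps:
    - [0,0,0,0,0,1,0.3]
    - [0,0,0,0,0,0,0.3]

```text
time_s: 12.3
ee_pos: [511.6, 383.5, 15.7]
eef_rot: [0.0, 0.706, 0.708, 0.0]
force: [-1.2, -1.5, 6.6]
width: 47.8
```

Call:
step_arm:
  steps:
    - [0,0,0,0,0,-1,0.4]
    - [0,0,0,0,0,0,0.7]
    - [0,0,0,0,0,0,0.7]
    - [0,0,0,0,0,-25,0.7]
    - [0,0,0,0,0,-45,0.7]

```text
time_s: 12.8
ee_pos: [509.7, 381.7, 83.4]
eef_rot: [-0.001, 0.706, 0.708, -0.003]
force: [0.6, 0.7, 0.3]
width: 60.0
```

```bash
python3 plan.py 1 500 250 180 90.2
```

```text
t 12.8 p [509.7 381.7  83.4] yaw 90.2 F [0.6 0.7 0.3] w 60.0
-> [500.0, 250.0, 180.0, 90.2]
[[-0.1, 0.0, 0.0, -33.0, -2.7, -24.0, 1.0], [-0.1, 0.0, 0.0, -33.0, -2.6, -24.0, 1.0], [-0.1, 0.0, 0.0, -33.0, -2.6, -24.1, 1.0], [-0.1, 0.0, 0.0, -33.0, -2.5, -24.1, 1.0]]
```

Call:
step_arm:
  steps:
    - [0,0,0,-33,-2.6,-24,1]
    - [0,0,0,-33,-2.6,-24,1]
    - [0,0,0,-33,-2.6,-24,1]
    - [0,0,0,-33,-2.6,-24,1]
    - [0,0,0,0,0,0,1]

```text
time_s: 13.3
ee_pos: [503.7, 247.2, 185.0]
eef_rot: [0.002, 0.708, 0.706, 0.001]
force: [-0.5, -0.8, 0.9]
width: 85.8
```

```bash
python3 snap.py w8;  python3 - <<'E'
from meas import *
import pickle
m,D=pickle.load(open("pics/w8.pkl","rb")); p=cv2.imread("pics/w8.png")
print([fit(m,p,"hex",537,341,44,t) for t in(205,)])
print([fit(m,p,"hex",511,384,32,t) for t in(205,)])
E
python3 plan.py 1 620 150 180 120 665 106 115 132.6
```

```text
13.3 [503.7 247.2 185. ] yaw 89.9 w 85.8 q [ 0.11  0.25 -0.75  1.71  0.18  1.25 -0.68]
[(array([536.2, 340.3]), np.float64(0.38279789137261133), np.float64(612.1105523027799))]
[(array([510.2, 384.3]), np.float64(0.3173779989603072), np.float64(538.7087783365205))]
t 13.35 p [502.8 249.3 183.5] yaw 89.9 F [0.6 0.9 0.7] w 86.0
-> [620.0, 150.0, 180.0, 120.0]
[[0.0, 0.0, -7.5, -24.8, 29.3, 1.0, 1.0], [0.0, 0.0, -7.5, -28.4, 25.8, 1.0, 1.0], [0.0, 0.0, -7.5, -31.5, 21.9, 1.0, 1.0], [0.0, 0.0, -7.5, -34.1, 17.6, 1.0, 1.0]]
-> [665.0, 106.0, 115.0, 132.6]
[[0.0, 0.0, -4.2, -20.2, 5.6, 21.7, 1.0], [0.0, 0.0, -4.2, -20.5, 4.1, 21.7, 1.0], [0.0, 0.0, -4.2, -20.8, 2.7, 21.8, 1.0]]
```

View pics/w8.png

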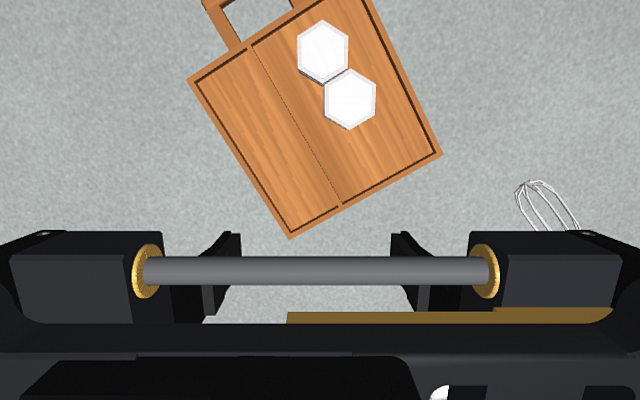

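```bash
python3 plan.py 1 672 107 125 72.6
```

```text
t 13.35 p [502.8 249.3 183.5] yaw 89.9 F [0.6 0.9 0.7] w 86.0
-> [672.0, 107.0, 125.0, 72.6]
[[0.0, 0.0, 2.9, -23.7, 28.2, 9.9, 1.0], [0.0, 0.0, 2.9, -22.2, 29.3, 9.9, 1.0], [0.0, 0.0, 2.9, -20.7, 30.4, 9.8, 1.0], [0.0, 0.0, 2.9, -19.1, 31.5, 9.9, 1.0], [0.0, 0.0, 2.9, -17.6, 32.4, 9.8, 1.0]]
[[0.0, 0.0, 2.9, -15.9, 33.2, 9.9, 1.0]]
```

Call:
step_arm:
  steps:
    - [0,0,2.9,-23.7,28.2,10,1]
    - [0,0,2.9,-22.2,29.3,10,1]
    - [0,0,2.9,-20.7,30.4,10,1]
    - [0,0,2.9,-19,31.5,10,1]
    - [0,0,2.9,-17.6,32.4,10,1]

```text
time_s: 13.85
ee_pos: [643.3, 133.9, 130.3]
eef_rot: [-0.001, 0.79, 0.613, -0.0]
force: [-0.7, -0.1, -0.1]
width: 87.1
```

Call:
step_arm:
  steps:
    - [0,0,2.8,-16,33,10,1]
    - [0,0,0,0,0,0,1]
    - [0,0,0,0,0,0,1]

```text
time_s: 14.15
ee_pos: [670.4, 110.4, 119.9]
eef_rot: [-0.001, 0.804, 0.594, -0.001]
force: [-0.8, 0.0, 0.6]
width: 87.1
```

```bash
python3 snap.py w9;  python3 - <<'E'
from meas import *
import pickle
m,D=pickle.load(open("pics/w9.pkl","rb")); p=cv2.imread("pics/w9.png")
print([fit(m,p,"hex",672,107,50,t) for t in(205,225)])
E
python3 plan.py 1 672 107.3 20 72.6
```

```text
14.15 [670.4 110.4 119.9] yaw 72.9 w 87.1 q [ 0.18  0.52 -0.57  1.48  0.29  1.22 -0.72]
[(array([672. , 107.3]), np.float64(42.88247379931994), np.float64(14.601997042546861)), (array([671.9, 107.2]), np.float64(43.103184480714965), np.float64(68.48819175892237))]
t 14.2 p [670.  111.5 120.8] yaw 73.0 F [0.3 0.7 0.1] w 86.8
-> [672.0, 107.3, 20.0, 72.6]
[[0.0, 0.0, 0.1, -1.2, 1.1, 33.6, 1.0], [0.0, 0.0, 0.1, -1.2, 1.1, 33.6, 1.0], [0.0, 0.0, 0.1, -1.1, 1.1, 33.5, 1.0]]
```

View pics/w9.png

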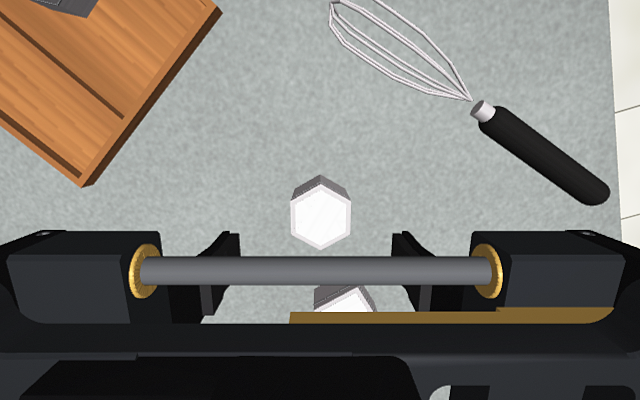

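Call:
step_arm:
  steps:
    - [0,0,0,-1.2,1,33,1]
    - [0,0,0,-1.2,1,33,1]
    - [0,0,0,-1,1,33,1]
    - [0,0,0,0,0,0,0.8]

```text
time_s: 14.6
ee_pos: [668.8, 106.5, 18.4]
eef_rot: [-0.002, 0.804, 0.595, -0.003]
force: [-0.4, -0.7, -0.1]
width: 83.9
```

```bash
python3 plan.py 1 672 107.3 20 73
```

```text
t 14.6 p [668.8 106.5  18.4] yaw 73.0 F [-0.4 -0.7 -0.1] w 83.9
-> [672.0, 107.3, 20.0, 73.0]
[[-0.4, 0.2, 0.0, 1.7, 2.9, -1.6, 1.0]]
```

Call:
step_arm:
  steps:
    - [0,0,0,0,0,0,0.3]
    - [0,0,0,0,0,0,0.3]
    - [0,0,0,0,0,0,0.3]
    - [0,0,0,0,0,0,0.3]

```text
time_s: 15.0
ee_pos: [673.4, 106.0, 24.5]
eef_rot: [0.001, 0.804, 0.594, 0.001]
force: [0.6, -0.0, 0.6]
width: 54.4
```

```bash
python3 plan.py 0.3 672 107 110 73 561.4 296.9 112 90.2
```

```text
t 15.0 p [673.4 106.   24.5] yaw 72.9 F [ 0.6 -0.   0.6] w 54.4
-> [672.0, 107.0, 110.0, 73.0]
[[0.1, 0.0, -0.1, 0.3, -0.7, -42.8, 0.3], [0.1, 0.0, -0.1, 0.3, -0.8, -42.7, 0.3]]
-> [561.4, 296.9, 112.0, 90.2]
[[0.0, 0.0, -3.4, 29.9, -32.2, -0.3, 0.3], [0.0, 0.0, -3.4, 31.8, -30.4, -0.3, 0.3], [0.0, 0.0, -3.4, 33.5, -28.5, -0.3, 0.3], [0.0, 0.0, -3.4, 35.1, -26.4, -0.4, 0.3], [0.0, 0.0, -3.4, 36.7, -24.3, -0.3, 0.3]]
```

Call:
step_arm:
  steps:
    - [0,0,0,0,0,0,0.3]
    - [0,0,0,0,0,0,0.3]
    - [0,0,0,0,0,0,0.3]

```text
time_s: 15.3
ee_pos: [673.1, 105.7, 23.8]
eef_rot: [0.0, 0.805, 0.594, 0.001]
force: [-1.5, -0.7, 6.1]
width: 47.9
```

```bash
python3 plan.py 0.3 672 107 110 73 561.8 296.2 112 90.0
```

```text
t 15.3 p [673.1 105.7  23.8] yaw 72.9 F [-1.5 -0.7  6.1] w 47.9
-> [672.0, 107.0, 110.0, 73.0]
[[0.0, 0.0, -0.1, 0.5, -0.7, -43.1, 0.3], [0.0, 0.0, -0.1, 0.4, -0.6, -43.1, 0.3]]
-> [561.8, 296.2, 112.0, 90.0]
[[0.0, 0.0, -3.4, 29.8, -32.1, -0.4, 0.3], [0.0, 0.0, -3.4, 31.6, -30.3, -0.4, 0.3], [0.0, 0.0, -3.4, 33.4, -28.4, -0.4, 0.3], [0.0, 0.0, -3.4, 35.0, -26.3, -0.4, 0.3], [0.0, 0.0, -3.4, 36.5, -24.2, -0.5, 0.3]]
```

Call:
step_arm:
  steps:
    - [0,0,0,0.4,-0.6,-43,0.3]
    - [0,0,0,0.4,-0.6,-43,0.3]
    - [0,0,-3.4,29.8,-32,0,0.3]
    - [0,0,-3.4,31.6,-30.3,0,0.3]
    - [0,0,-3.4,33,-28.4,0,0.3]

```text
time_s: 15.8
ee_pos: [605.1, 221.1, 109.2]
eef_rot: [0.0, 0.748, 0.664, 0.0]
force: [0.7, 1.1, -0.3]
width: 48.1
```

Call:
step_arm:
  steps:
    - [0,0,-3.4,34.5,-26.3,0,0.3]
    - [0,0,-3.4,36,-24,0,0.3]
    - [0,0,0,0,0,0,0.3]
    - [0,0,0,0,0,0,0.3]
    - [0,0,0,0,0,0,0.3]

```text
time_s: 16.3
ee_pos: [562.9, 293.6, 108.6]
eef_rot: [0.0, 0.709, 0.706, -0.0]
force: [0.3, -0.5, -0.1]
width: 47.5
```

```bash
python3 snap.py w10; python3 plan.py 0.3 562.1 294.6 60 90.1
```

```text
16.3 [562.9 293.6 108.6] yaw 89.8 w 47.5 q [-0.02  0.47 -0.69  1.61  0.32  1.18 -0.79]
t 16.35 p [563.1 293.3 108.6] yaw 89.7 F [-0.2 -0.3 -1.2] w 48.0
-> [562.1, 294.6, 60.0, 90.1]
[[0.0, 0.0, -0.2, 0.7, -0.5, 24.3, 0.3], [0.0, 0.0, -0.2, 0.7, -0.5, 24.3, 0.3]]
```

View pics/w10.png

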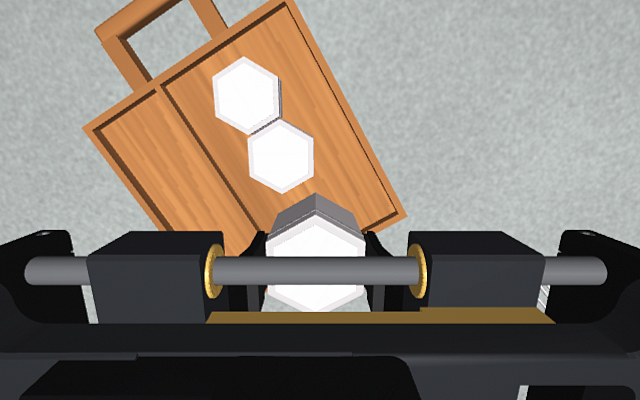

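Tall is held at (316,240), behind low (246,93) and mid (281,156). Lowering it.

Call:
step_arm:
  steps:
    - [0,0,-0.2,0,0,30,0.3]
    - [0,0,-0.2,0,0,28,0.3]
    - [0,0,0,0,0,12,0.3]
    - [0,0,0,0,0,3,0.3]
    - [0,0,0,0,0,0,0.3]

```text
time_s: 16.85
ee_pos: [562.7, 294.6, 36.2]
eef_rot: [-0.0, 0.706, 0.708, 0.0]
force: [-0.0, -0.6, 0.1]
width: 47.6
```

Call:
step_arm:
  steps:
    - [0,0,0,0,0,2,0.3]
    - [0,0,0,0,0,0,0.3]

```text
time_s: 17.05
ee_pos: [562.8, 295.2, 34.9]
eef_rot: [0.0, 0.705, 0.709, 0.001]
force: [0.3, 0.2, -0.2]
width: 47.8
```

Call:
step_arm:
  steps:
    - [0,0,0,0,0,2.5,0.3]
    - [0,0,0,0,0,0,0.3]

```text
time_s: 17.25
ee_pos: [562.3, 294.9, 31.5]
eef_rot: [0.0, 0.705, 0.709, 0.0]
force: [-1.0, 0.5, -0.1]
width: 47.8
```

Call:
step_arm:
  steps:
    - [0,0,0,0,0,2,0.3]
    - [0,0,0,0,0,0,0.3]

```text
time_s: 17.45
ee_pos: [562.4, 295.1, 29.8]
eef_rot: [0.0, 0.705, 0.709, 0.0]
force: [-1.1, -1.3, 3.2]
width: 48.0
```

Call:
step_arm:
  steps:
    - [0,0,0,0,0,1,0.3]
    - [0,0,0,0,0,0,0.3]

```text
time_s: 17.65
ee_pos: [562.4, 295.1, 29.7]
eef_rot: [0.0, 0.705, 0.709, 0.0]
force: [-4.6, -2.7, 12.3]
width: 48.0
```

On the floor. Nudging it 5 mm towards mid to close the gaps.

Call:
step_arm:
  steps:
    - [0,0,0,0,0,-1.2,0.3]
    - [0,0,0,1.3,-0.7,0,0.3]
    - [0,0,0,1.5,-0.9,0,0.3]
    - [0,0,0,1.5,-0.9,0,0.3]
    - [0,0,0,0,0,0,0.3]

```text
time_s: 18.15
ee_pos: [560.0, 299.3, 29.8]
eef_rot: [0.0, 0.705, 0.709, 0.0]
force: [2.4, -1.9, 4.5]
width: 47.7
```

Call:
step_arm:
  steps:
    - [0,0,0,0,0,0,0.4]
    - [0,0,0,0,0,0,0.7]
    - [0,0,0,0,0,0,0.7]
    - [0,0,0,0,0,-25,0.7]
    - [0,0,0,0,0,-45,0.7]

```text
time_s: 18.65
ee_pos: [557.1, 298.2, 96.7]
eef_rot: [-0.002, 0.705, 0.709, -0.003]
force: [0.6, -1.4, 0.0]
width: 60.2
```

```bash
python3 plan.py 1 500 240 190 90.2
```

```text
t 18.65 p [557.1 298.2  96.7] yaw 90.3 F [ 0.6 -1.4  0. ] w 60.2
-> [500.0, 240.0, 190.0, 90.2]
[[-0.1, 0.0, 0.0, -19.4, -19.4, -30.9, 1.0], [-0.1, 0.0, 0.0, -19.3, -19.3, -31.0, 1.0], [-0.1, 0.0, 0.0, -19.4, -19.2, -31.0, 1.0]]
```

Call:
step_arm:
  steps:
    - [0,0,0,-19,-19,-31,0.7]
    - [0,0,0,-19,-19,-31,0.7]
    - [0,0,0,-19,-19,-31,0.7]
    - [0,0,0,0,0,0,0.7]
    - [0,0,0,0,0,0,0.7]

```text
time_s: 19.15
ee_pos: [502.9, 241.9, 193.1]
eef_rot: [0.001, 0.706, 0.709, 0.0]
force: [0.1, -0.6, -0.7]
width: 60.9
```

```bash
python3 snap.py w11;  python3 - <<'E'
from meas import *
import pickle
m,D=pickle.load(open("pics/w11.pkl","rb")); p=cv2.imread("pics/w11.png")
cs=[(537,341,44),(511,384,32),(561,298,56)]
g=cv2.cvtColor(p,cv2.COLOR_BGR2GRAY)
for x,y,z in cs:
    # mask other tins
    q=p.copy()
    for X,Y,Z in cs:
        if Z!=z:
            P=poly("hex",X,Y,0); cv2.fillPoly(q,[np.array([proj(m,[a,b,Z]) for a,b in P]).astype(np.int32)],(100,100,100))
    print(z,fit(m,q,"hex",x,y,z,205))
E
python3 plan.py 0.7 560 -60 190 90
```

```text
19.15 [502.9 241.9 193.1] yaw 90.3 w 60.9 q [ 0.13  0.24 -0.75  1.7   0.17  1.26 -0.66]
44 (array([534.7, 342.3]), np.float64(0.23200166598928718), np.float64(153.70365161802792))
32 (array([510.3, 384.2]), np.float64(59.95567815686581), np.float64(36.29623862264593))
56 (array([559. , 300.8]), np.float64(0.6123801090675973), np.float64(60.21967097445377))
t 19.2 p [502.8 242.  192.1] yaw 90.3 F [-0.1 -0.3 -0. ] w 60.8
-> [560.0, -60.0, 190.0, 90.0]
[[0.0, 0.0, 0.0, -43.2, 8.0, 0.3, 0.7], [0.0, 0.0, 0.0, -43.2, 8.0, 0.3, 0.7], [0.0, 0.0, 0.0, -43.2, 8.0, 0.3, 0.7], [0.0, 0.0, 0.0, -43.2, 7.9, 0.3, 0.7], [0.0, 0.0, 0.0, -43.2, 8.0, 0.3, 0.7]]
[[0.0, 0.0, 0.0, -43.1, 7.9, 0.3, 0.7], [0.0, 0.0, 0.0, -43.2, 8.0, 0.3, 0.7]]
```

View pics/w11.png

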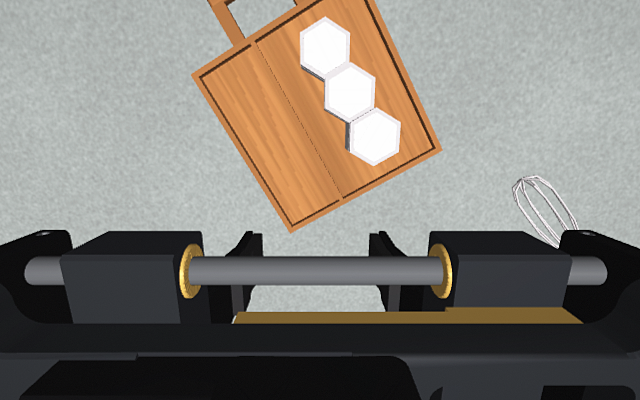

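Row confirmed: spacings are 48.5 and 48.2 mm. On to the scoop.

```bash
python3 plan.py 0.6 465 -45 190 10
```

```text
t 19.2 p [502.8 242.  192.1] yaw 90.3 F [-0.1 -0.3 -0. ] w 60.8
-> [465.0, -45.0, 190.0, 10.0]
[[0.0, 0.0, 7.3, -26.1, -3.6, 0.2, 0.6], [0.0, 0.0, 7.3, -26.3, -0.2, 0.2, 0.6], [0.0, 0.0, 7.3, -26.1, 3.1, 0.2, 0.6], [0.0, 0.0, 7.3, -25.5, 6.4, 0.2, 0.6], [0.0, 0.0, 7.3, -24.5, 9.6, 0.2, 0.6]]
[[0.0, 0.0, 7.3, -23.1, 12.7, 0.2, 0.6], [0.0, 0.0, 7.3, -21.3, 15.5, 0.2, 0.6], [0.0, 0.0, 7.3, -19.1, 18.1, 0.2, 0.6], [0.0, 0.0, 7.3, -16.7, 20.3, 0.2, 0.6], [0.0, 0.0, 7.3, -14.0, 22.3, 0.2, 0.6]]
[[0.0, 0.0, 7.3, -11.0, 23.9, 0.1, 0.6]]
```

Call:
step_arm:
  steps:
    - [0,0,7.3,-26,-3.6,0,0.6]
    - [0,0,7.3,-26.3,0,0,0.6]
    - [0,0,7.3,-26,3,0,0.6]
    - [0,0,7.3,-25.5,6.4,0,0.6]
    - [0,0,7.3,-24.5,9.6,0,0.6]

```text
time_s: 19.7
ee_pos: [485.2, 111.3, 190.9]
eef_rot: [-0.001, 0.893, 0.45, -0.001]
force: [0.1, -0.8, 0.4]
width: 52.4
```

Call:
step_arm:
  steps:
    - [0,0,7.3,-23,12.7,0,0.6]
    - [0,0,7.3,-21.3,15.5,0,0.6]
    - [0,0,7.3,-19,18,0,0.6]
    - [0,0,7.3,-16.7,20.3,0,0.6]
    - [0,0,7.3,-14,22.3,0,0.6]

```text
time_s: 20.2
ee_pos: [468.3, -19.0, 191.0]
eef_rot: [-0.001, 0.989, 0.148, -0.001]
force: [0.4, -0.1, -0.7]
width: 52.3
```

Call:
step_arm:
  steps:
    - [0,0,7.3,-11,24,0,0.5]
    - [0,0,0,0,0,0,0.5]
    - [0,0,0,0,0,0,0.5]

```text
time_s: 20.5
ee_pos: [465.3, -44.3, 191.3]
eef_rot: [-0.001, 0.996, 0.088, -0.001]
force: [-0.2, 0.8, 1.5]
width: 44.3
```

```bash
python3 snap.py w12
```

```text
20.5 [465.3 -44.3 191.3] yaw 10.0 w 44.3 q [ 0.45  0.01 -0.45  1.91  0.    1.23 -1.39]
```

View pics/w12.png

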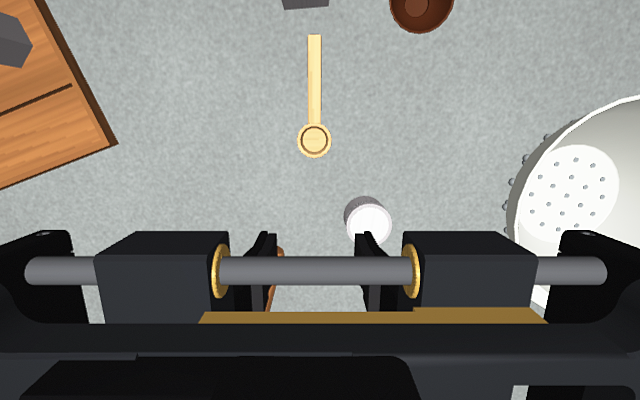

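Scoop: handle end at (314,35), bowl centre at (314,140). It lies almost along tool x.

Run:
```python
from h import *
import pickle
m,D=pickle.load(open("pics/w12.pkl","rb")); p=cv2.imread("pics/w12.png"); W=cloud(m,D)
hsv=cv2.cvtColor(p,cv2.COLOR_BGR2HSV)
M=(hsv[...,1]>50)
def row(v): 
    u=np.where(M[v,295:335])[0]+295; return u.min(),u.max(),u.mean()
for v in(38,60,80,100,115): a,b,c=row(v); print(v,a,b,c,"z",W[v,int(c),2].round(1),atz(m,c,v,18).round(1), "width",np.linalg.norm(atz(m,a,v,18)-atz(m,b+1,v,18)).round(1))
print([v for v in range(20,180) if M[v,305:325].any()][::200], min(v for v in range(20,180) if M[v,305:325].sum()>5), max(v for v in range(20,180) if M[v,305:325].sum()>3))
vs=[v for v in range(20,180) if M[v,305:325].sum()>4]; print(vs[0],vs[-1])
e=atz(m,row(60)[2],vs[0],18); b=atz(m,314,vs[-1]+1,22); d=b-e;print("end",e.round(1),"bowltip",b.round(1),"len",np.hypot(d[0],d[1]),"yaw",np.degrees(np.arctan2(d[1],d[0])))
```

```text
38 307 321 314.0 z 18.2 [614.3 -15.   18. ] width 15.0
60 308 320 314.0 z 18.7 [594.4 -18.5  18. ] width 13.2
80 308 320 314.0 z 18.7 [575.7 -21.9  18. ] width 13.4
100 308 320 314.0 z 19.1 [556.4 -25.3  18. ] width 13.7
115 308 320 314.0 z 17.5 [541.5 -27.9  18. ] width 13.8
[34] 34 157
34 157
end [617.9 -14.4  18. ] bowltip [497.1 -35.8  22. ] len 122.59983263032242 yaw -169.94911970453683
```

```bash
python3 plan.py 0.5 553.5 -25.8 60 10.1 553.5 -25.8 7 10.1
```

```text
t 20.55 p [465.4 -43.6 191.6] yaw 10.1 F [-0.1  0.8  0. ] w 43.9
-> [553.5, -25.8, 60.0, 10.1]
[[0.0, 0.0, 0.0, 22.5, -0.5, 32.9, 0.5], [0.0, 0.0, 0.0, 22.5, -0.5, 32.8, 0.5], [0.0, 0.0, 0.0, 22.5, -0.4, 32.9, 0.5], [0.0, 0.0, 0.0, 22.6, -0.5, 32.8, 0.5]]
-> [553.5, -25.8, 7.0, 10.1]
[[0.0, 0.0, 0.0, 0.0, 0.1, 26.5, 0.5], [0.0, 0.0, 0.0, 0.1, 0.0, 26.5, 0.5]]
```

Call:
step_arm:
  steps:
    - [0,0,0,22.5,-0.5,33,0.5]
    - [0,0,0,22.5,-0.5,33,0.5]
    - [0,0,0,22.5,-0.5,33,0.5]
    - [0,0,0,22.5,-0.5,33,0.5]
    - [0,0,0,0,0,0,0.5]

```text
time_s: 21.05
ee_pos: [552.5, -24.2, 54.9]
eef_rot: [-0.002, 0.996, 0.089, -0.004]
force: [-0.1, -0.3, -0.4]
width: 43.4
```

Call:
step_arm:
  steps:
    - [0,0,0,0,0,15,0.5]
    - [0,0,0,0,0,0,0.5]
    - [0,0,0,0,0,0,0.5]

```text
time_s: 21.35
ee_pos: [553.6, -27.0, 46.2]
eef_rot: [0.0, 0.996, 0.087, 0.0]
force: [-0.0, 0.1, 1.2]
width: 43.3
```

```bash
python3 snap.py w13; python3 plan.py 0.5 553.5 -25.8 7 10.1
```

```text
21.35 [553.6 -27.   46.2] yaw 10.0 w 43.3 q [ 0.36  0.34 -0.45  1.87  0.18  0.97 -1.57]
t 21.4 p [554.  -27.2  46.7] yaw 10.0 F [0.  0.4 0. ] w 43.5
-> [553.5, -25.8, 7.0, 10.1]
[[0.0, -0.1, -0.1, -0.3, -1.5, 39.6, 0.5]]
```

View pics/w13.png

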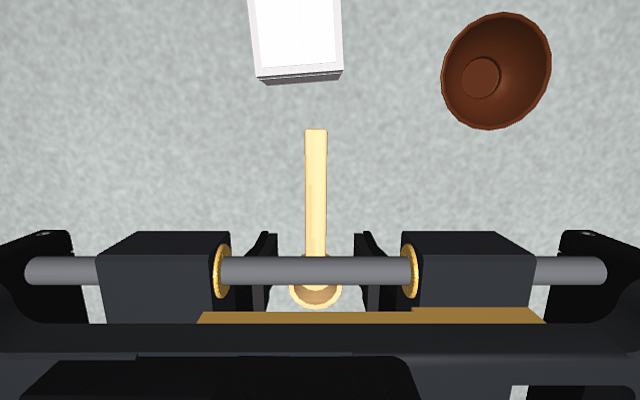

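The handle runs up the middle between the jaws at column 315. Descending and gripping.

Call:
step_arm:
  steps:
    - [0,0,0,0,-0.7,15,0.5]
    - [0,0,0,0,-0.3,15,0.4]
    - [0,0,0,0,0,7,0.4]
    - [0,0,0,0,0,2,0.4]
    - [0,0,0,0,0,0,0.4]

```text
time_s: 21.9
ee_pos: [553.2, -26.1, 6.1]
eef_rot: [-0.0, 0.996, 0.087, -0.0]
force: [-0.2, 0.3, 0.2]
width: 35.2
```

Call:
step_arm:
  steps:
    - [0,0,0,0,0,0,0.1]
    - [0,0,0,0,0,0,0]
    - [0,0,0,0,0,0,0]
    - [0,0,0,0,0,0,0]

```text
time_s: 22.3
ee_pos: [553.8, -26.2, 6.9]
eef_rot: [0.0, 0.996, 0.087, 0.0]
force: [-0.2, 0.4, 0.7]
width: 13.9
```

Run:
```python
from plant import manip
s=manip.get_state();print(s["ee_pos"],s["width"],s["force"])
```

```text
[553.80779736 -26.24828435   6.89059633] 13.865628777909139 [-0.22784691  0.41424451  0.7273878 ]
```

```bash
python3 plan.py 0 553.5 -26 90 10.1 456.7 289.4 90 120.1
```

```text
t 22.3 p [553.8 -26.2   6.9] yaw 10.0 F [-0.2  0.4  0.7] w 13.9
-> [553.5, -26.0, 90.0, 10.1]
[[0.0, 0.0, -0.1, -0.1, -0.1, -41.6, 0.0], [0.0, 0.0, -0.1, -0.1, -0.2, -41.5, 0.0]]
-> [456.7, 289.4, 90.0, 120.1]
[[0.0, 0.0, -7.9, -2.8, -23.4, 0.0, 0.0], [0.0, 0.0, -7.9, 0.4, -23.6, 0.0, 0.0], [0.0, 0.0, -7.9, 3.6, -23.3, 0.0, 0.0], [0.0, 0.0, -7.9, 6.8, -22.6, 0.0, 0.0], [0.0, 0.0, -7.9, 9.9, -21.4, 0.0, 0.0]]
[[0.0, 0.0, -7.9, 12.7, -19.8, 0.0, 0.0], [0.0, 0.0, -7.9, 15.3, -17.9, 0.0, 0.0], [0.0, 0.0, -7.9, 17.6, -15.6, 0.0, 0.0], [0.0, 0.0, -7.9, 19.6, -13.1, 0.0, 0.0], [0.0, 0.0, -7.9, 21.2, -10.3, 0.0, 0.0]]
[[0.0, 0.0, -7.9, 22.4, -7.2, 0.0, 0.0], [0.0, 0.0, -7.9, 23.2, -4.1, 0.0, 0.0], [0.0, 0.0, -7.9, 23.6, -0.9, 0.0, 0.0], [0.0, 0.0, -7.9, 23.4, 2.4, -0.1, 0.0]]
```

Call:
step_arm:
  steps:
    - [0,0,0,0,0,-41.5,0]
    - [0,0,0,0,0,-41.5,0]
    - [0,0,-7.9,-2.8,-23.4,0,0]
    - [0,0,-7.9,0.4,-23.6,0,0]
    - [0,0,-7.9,3.6,-23.3,0,0]
  squeeze: 25

```text
time_s: 22.8
ee_pos: [532.9, 42.1, 90.1]
eef_rot: [0.0, 0.956, 0.292, 0.0]
force: [0.4, -0.1, -0.9]
width: 13.9
```

Call:
step_arm:
  steps:
    - [0,0,-7.9,6.8,-22.6,0,0]
    - [0,0,-7.9,9.9,-21.4,0,0]
    - [0,0,-7.9,12.7,-19.8,0,0]
    - [0,0,-7.9,15.3,-17.9,0,0]
    - [0,0,-7.9,17.6,-15.6,0,0]

```text
time_s: 23.3
ee_pos: [498.6, 155.0, 89.7]
eef_rot: [0.0, 0.801, 0.598, 0.0]
force: [-0.4, 0.2, -0.9]
width: 13.4
```

Call:
step_arm:
  steps:
    - [0,0,-7.9,19.6,-13,0,0]
    - [0,0,-7.9,21.2,-10.3,0,0]
    - [0,0,-7.9,22.4,-7.2,0,0]
    - [0,0,-7.9,23.2,-4,0,0]
    - [0,0,-7.9,23.6,-1,0,0]

```text
time_s: 23.8
ee_pos: [464.4, 267.6, 89.7]
eef_rot: [0.0, 0.552, 0.834, 0.0]
force: [0.0, -0.1, -0.8]
width: 13.5
```

Call:
step_arm:
  steps:
    - [0,0,-7.5,23.4,2.4,0,0]
    - [0,0,0,0,0,0,0]
    - [0,0,0,0,0,0,0]
    - [0,0,0,0,0,0,0]

```text
time_s: 24.2
ee_pos: [458.4, 288.3, 89.4]
eef_rot: [0.0, 0.5, 0.866, -0.0]
force: [-0.5, -0.3, -1.1]
width: 13.6
```

```bash
python3 snap.py w14; python3 plan.py 0 456.7 289.4 40 120.1
```

```text
24.2 [458.4 288.3  89.4] yaw 120.0 w 13.6 q [ 0.14  0.37 -0.92  1.85  0.33  1.09 -0.38]
t 24.25 p [458.5 288.2  89.5] yaw 120.0 F [ 0.8 -0.1 -0.3] w 13.7
-> [456.7, 289.4, 40.0, 120.1]
[[0.0, 0.0, 0.0, 1.0, -0.5, 24.7, 0.0], [0.0, 0.0, 0.0, 1.0, -0.4, 24.8, 0.0]]
```

View pics/w14.png

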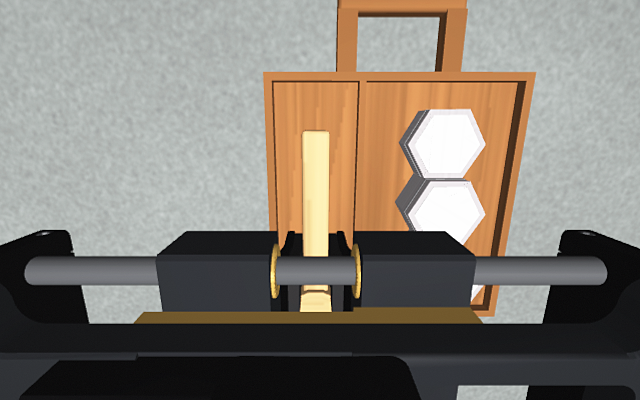

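Scoop held at column 315, over the narrow compartment and parallel to the divider. Lowering it.

Call:
step_arm:
  steps:
    - [0,0,0,1,-0.5,30,0]
    - [0,0,0,0.5,-0.3,28,0]
    - [0,0,0,0,0,12,0]
    - [0,0,0,0,0,2,0]
    - [0,0,0,0,0,0,0]

```text
time_s: 24.75
ee_pos: [456.8, 290.3, 18.1]
eef_rot: [0.0, 0.499, 0.867, 0.0]
force: [0.6, 0.9, 0.7]
width: 13.8
```

Call:
step_arm:
  steps:
    - [0,0,0,0,0,2,0]
    - [0,0,0,0,0,0,0]

```text
time_s: 24.95
ee_pos: [457.0, 290.6, 16.4]
eef_rot: [0.0, 0.499, 0.867, 0.001]
force: [-0.1, 0.8, -0.2]
width: 13.8
```

Call:
step_arm:
  steps:
    - [0,0,0,0,0,1.5,0]
    - [0,0,0,0,0,0,0]

```text
time_s: 25.15
ee_pos: [456.6, 290.3, 14.3]
eef_rot: [0.0, 0.499, 0.867, 0.0]
force: [-0.4, 0.9, 0.1]
width: 13.8
```

Call:
step_arm:
  steps:
    - [0,0,0,0,0,1.2,0]
    - [0,0,0,0,0,0,0]

```text
time_s: 25.35
ee_pos: [456.5, 290.4, 12.9]
eef_rot: [0.0, 0.499, 0.867, 0.0]
force: [-0.9, -0.2, -1.2]
width: 14.0
```

Call:
step_arm:
  steps:
    - [0,0,0,0,0,1,0]
    - [0,0,0,0,0,0,0]

```text
time_s: 25.55
ee_pos: [456.5, 290.4, 12.8]
eef_rot: [0.0, 0.499, 0.867, -0.0]
force: [-3.6, -3.9, 13.5]
width: 13.9
```

Contact with the floor. I'll back off slightly, open to about 24 mm, then rise.

Call:
step_arm:
  steps:
    - [0,0,0,0,0,-1,0.15]
    - [0,0,0,0,0,0,0.28]
    - [0,0,0,0,0,0,0.28]
    - [0,0,0,0,0,0,0.28]

```text
time_s: 25.95
ee_pos: [456.4, 290.3, 12.7]
eef_rot: [-0.0, 0.499, 0.867, -0.0]
force: [-0.3, 0.5, -0.1]
width: 22.9
```

Call:
step_arm:
  steps:
    - [0,0,0,0,0,-15,0.28]
    - [0,0,0,0,0,-40,0.28]
    - [0,0,0,0,0,-45,0.28]
    - [0,0,0,-40,0,-20,0.28]
    - [0,0,0,-40,0,-20,0.28]

```text
time_s: 26.45
ee_pos: [496.9, 221.9, 155.8]
eef_rot: [0.001, 0.497, 0.868, 0.001]
force: [0.7, -1.0, 0.7]
width: 24.3
```

Call:
step_arm:
  steps:
    - [0,0,0,-40,10,-10,0.28]
    - [0,0,0,0,0,0,0.28]
    - [0,0,0,0,0,0,0.28]

```text
time_s: 26.75
ee_pos: [525.9, 191.1, 163.7]
eef_rot: [0.0, 0.5, 0.866, 0.0]
force: [-0.5, 0.3, -0.4]
width: 24.7
```

```bash
python3 snap.py w15
python3 - <<'E'
from plant import manip
import cv2
for n in("top","side"):
    p,d=manip.snapshot(n); cv2.imwrite(f"pics/{n}1.png",p[:,:,::-1])
    q=p[:,:,::-1]
    q=q[130:290,130:400] if n=="top" else q[150:380,140:420]
    cv2.imwrite(f"pics/{n}1z.png",cv2.resize(q,None,fx=2.6,fy=2.6,interpolation=cv2.INTER_CUBIC))
E
```

```text
26.75 [525.9 191.1 163.7] yaw 120.1 w 24.7 q [ 0.34  0.31 -0.9   1.73  0.26  1.23 -0.11]
```

View pics/w15.png

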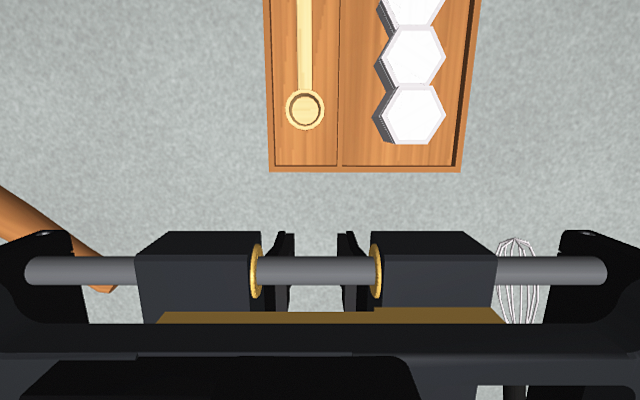

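View pics/side1z.png

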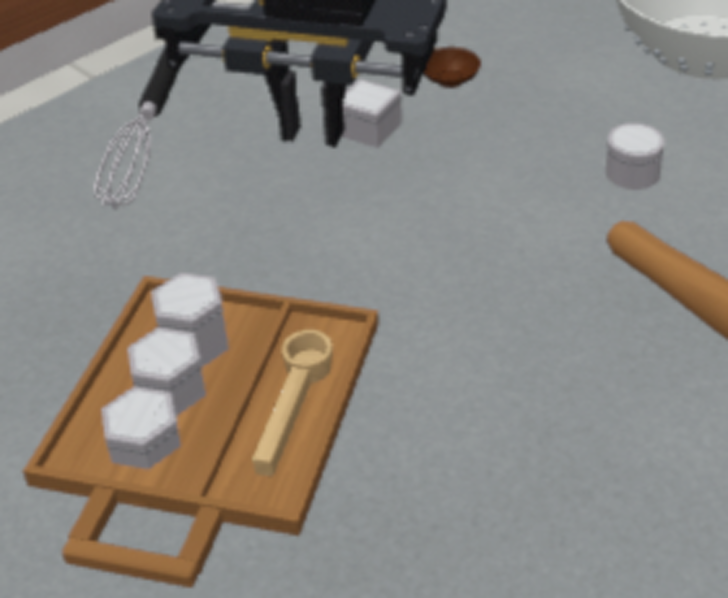

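View pics/top1z.png

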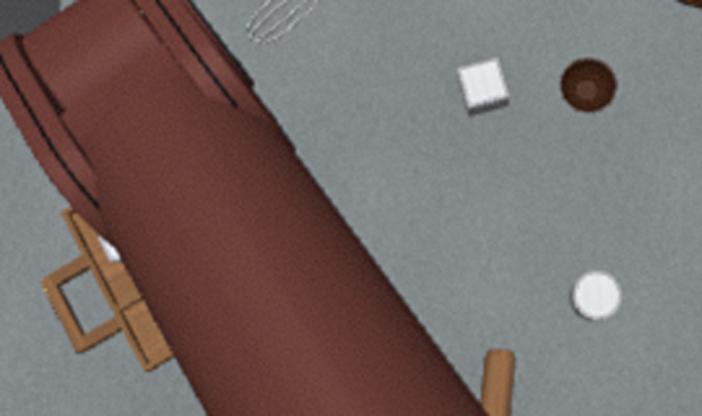

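The scoop's bowl is at (305,109) in the narrow bay, the tins stand in a row, and the look-alikes seem unmoved. One last numeric check.

Run:
```python
from meas import *
import pickle
q0=(507,323.3,np.radians(120.2)); c,s=np.cos(q0[2]),np.sin(q0[2])
def tr(x,y): dx,dy=x-q0[0],y-q0[1]; return round(c*dx+s*dy,1),round(-s*dx+c*dy+34.5,1)
m,D=pickle.load(open("pics/w15.pkl","rb")); p=cv2.imread("pics/w15.png"); W=cloud(m,D)
cs=[(534.7,342.3,44),(510.3,384.2,32),(559,300.8,56)]
def go(m,p,thr):
  for x,y,z in cs:
    q=p.copy()
    for X,Y,Z in cs:
        if Z!=z: cv2.fillPoly(q,[np.array([proj(m,[a,b,Z]) for a,b in poly("hex",X,Y,0)]).astype(np.int32)],(100,100,100))
    f=fit(m,q,"hex",x,y,z,thr); print(z,f,"bay",tr(*f[0]))
print("wrist");go(m,p,205)
ms=manip.camera_model("side");print("side"); go(ms,cv2.imread("pics/side1.png"),165)
b=atz(m,305,109,28); h=atz(m,305,20,24); print("bowl",b.round(1),"narrow frame",tr(b[0],b[1])[0],tr(b[0],b[1])[1]-95,"depth z handle",W[20,305,2], "dir",np.degrees(np.arctan2(h[1]-b[1],h[0]-b[0])))
print("tops",[W[v,u,2].round(1) for u,v in((413,115),(414,55),(412,10))])
a=cv2.imread("pics/top0.png").astype(int);e=cv2.imread("pics/top1.png").astype(int)
d=abs(a-e).max(2);print("square diff",d[150:176,304:330].max(),"round diff",d[232:257,348:373].max())
st=manip.get_state();print(st["time_s"],st["ee_pos"])
```

```text
wrist
44 (array([534.7, 342.5]), np.float64(0.1206348638971827), np.float64(160.95470374788448)) bay (np.float64(2.7), np.float64(0.9))
32 (array([507.7, 386.6]), np.float64(4.211721416078367), np.float64(94.18599417391985)) bay (np.float64(54.4), np.float64(2.1))
56 (array([558.9, 301. ]), np.float64(0.40733031494057315), np.float64(70.39470906697726)) bay (np.float64(-45.4), np.float64(0.9))
side
44 (array([533.2, 340.6]), np.float64(3.7717128508654714), np.float64(169.46831530830136)) bay (np.float64(1.8), np.float64(3.2))
32 (array([508.4, 382.1]), np.float64(0.18916111282030101), np.float64(148.56134698733212)) bay (np.float64(50.1), np.float64(3.7))
56 (array([557.2, 298.8]), np.float64(0.5486368530154795), np.float64(110.93361459846048)) bay (np.float64(-46.4), np.float64(3.4))
bowl [474.7 259.6  28. ] narrow frame -38.8 -0.5 depth z handle 24.34096815484203 dir 119.71924858580346
tops [np.float64(57.5), np.float64(46.4), np.float64(32.8)]
square diff 28 round diff 28
26.9 [524.35129319 192.9629845  162.97777741]
```

```bash
python3 -c "
from plant import manip
print(manip.hand_in())"
```

```text
the job is handed in; nothing more can be done
None
```

I placed all three hex tins and the scoop and handed the job in at about 27 s. My last checks show every item inside its limits; the hand-in itself gave no verdict.

- **Tins:** They stand in a row, low, mid, tall from the handle end, and I nudged them together after placing the tall one. The last full wrist view gave spacings of 48.5 and 48.2 mm, with flats within about 1° of square to the tray. They sit 1–4 mm off the bay's middle line.
- **Scoop:** It lies flat in the narrow bay, about 3 mm from the middle lengthwise and under 1 mm sideways. It is parallel to the tray within about 1°.
- **Round and square tins:** Comparing the top pictures before and after shows no visible movement.

**Checks that disagreed:**
- The final wrist view cut off the low tin, so its fit there came out about 5 mm away and is not reliable. The earlier wrist view and the last side view agree on a low-to-mid spacing of about 48.4 mm.
- The side and wrist cameras differ from each other by 1–3 mm on absolute positions.
- One side-view fit put the mid tin's flats about 4° off, where the wrist view said under 1°. Either is within the 0.17 rad (about 10°) limit.

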